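# Unstack lens mounts onto their coating plates

### The arm

A 6-joint arm with a two-finger parallel gripper is mounted at the origin on the work surface. World frame = base frame: x ahead of the robot, y to its left, z up, the work surface at z = 0. Lengths are in m, angles in degrees, forces in N, time in s.
With the tool pointing down it reaches from about 0.3 to 0.775 m from the base axis. Payload 14.6 kg.
Tool frame: the origin (TCP) lies at the very end of the fingers, on their centre line; the grasp point (between the pads) lies 19 mm behind it; x points along the fingers, z is the direction in which the jaws open and shut, and the axes are right-handed (so a half turn about x gives the same grasp; the last joint's range is limited). The gripper opens to 94 mm and grips with 3 to 60 N. Pads are 16 mm wide; open, the fingers measure 119 mm over their backs; the gripper's body (75 mm by 177 mm) begins 78 mm behind the grasp point.
Start: joints at [-73.774, 17.183, 87.147, -0, 75.671, -3.816], TCP at [0.188, -0.517, 0.205] pointing down, gripper open.
Joint ranges: [-173.82, 173.82], [-45.26, 126.66], [13.44, 144.39], [-59.66, 239.66], [0, 175.72], [-146.38, 146.38]. Speed limits (degrees/s): [127.2, 127.2, 147.25, 180, 180, 180].

### API

Orientations are given as a 3x3 rotation matrix whose columns are the frame's x, y, z axes.
In Python, from cell import read_state, viewer, ticket, finder gives the robot as it stands.
- The arm moves only by the tool step_arm, never from a script. Its argument "deltas" is a list of rows, each an object of numbers: "dx", "dy", "dz": the shift along the world's x, y, z in cm; "rx", "ry", "rz": the turn, a rotation vector about the world's x, y, z in rad; "claw": the opening in per cent of the stroke, from 0 (shut) to 100 (fully open). A call has 1 to 5 rows; each row is the pose to reach, as a shift and turn from the pose commanded when the call began; what a row does not reach only later rows make up. A row lasts 1/12 s, in which the tool goes at most 41.7 mm and 7.16 degrees, less where a joint would pass 70% of its speed; a pose out of reach is approached as far as the arm can. A call with a gripper value outside its range is refused whole. The fingers move at their own pace and stop on an object; the grip force is fixed at half the most. Time passes only in rows, so rows that repeat a pose let the fingers close. It gives the time, the measured TCP pose, the force and the opening at its end, in the units of the state.
- read_state(): the state, without advancing time (a new reading comes with each control period).
- viewer.get_image(name): name is "scene" or "top"; returns a dict with "img" (480x640x3 uint8, red, green, blue), "range_z" (480x640 float32, m along the optical axis (not along the pixel's ray), 0 where there is no reading), "fx", "fy", "cx", "cy" (pixels), "world_to_cam" (4x4, takes a point from world to camera coordinates). Camera axes: x right, y down, z forward; pixel columns grow to the right and rows downward; lengths in m; the calibration is good to about 2 mm. A picture is of the moment at which its call begins.
- ticket.sign_off(): hands the job in, once; it reports no verdict.
Trained networks look in the newest picture that a camera, given by its name, has taken for a name from the list of things; names that differ only in an ending like _2 or _b are one class to them, and where a whole thing is asked for, a point or a joint stands for the part that bears it (a point fixed in the world has none). Each returns a list of dicts, best first, with "score" (0 to 1); they miss things now and then, are a little off and sometimes report something else, mostly with a low value. They report only what shows in the picture. A call takes as long as a camera call.
- finder.spot_in(camera, query): "xyz" ([x, y, z] in m, in world coordinates, good to about 4 mm: the middle of the surface that is visible of it).
- finder.silhouettes(camera, query): "region" (480x640 bool, what is visible of it).
The state is a dict: "time": time; "joint_pos": joint angles; "joint_vel": joint speeds; "tau": joint torques, N m; "tcp_pos": TCP position; "tool_rot": TCP orientation; "wrist_force": force on the tool from outside, world axes, zero at the start; "wrist_torque": the same for the moment, N m; "width": finger opening in m.
Only numpy, scipy, OpenCV 4.12 (cv2) and the standard library are available. Lean on these libraries where they do the work, as an engineer would, in place of code of your own. Each camera call takes 0.05 s, during which the arm holds its last target. There are 200 camera calls.

### The job

Take the two stacks of metal lens-mount parts apart and set each of the five parts flat on the black coating plate whose white inlay has its shape and size, centred on the inlay, the same way up as it is now. Lay the oblong part along its inlay; how the others are turned does not matter. Set them down gently, do not drop them.

Things in the scene. Friction and masses are not known exactly. Their poses are not given: they have to be found in the camera images.
- square_cell: Square lens cell, 66 x 66 mm, 20 mm tall, with a round 34 mm through bore. Bottom part of a stack. Plain bare aluminium; origin at the centre of its underside, z up through the bore. x and y run square to its sides.
- round_cell: Large round lens cell, a ring of 68 mm outside diameter, 34 mm bore, 20 mm tall. Bottom part of a stack. Plain bare aluminium; origin at the centre of its underside, z up through the bore.
- hex_nut: Hexagonal retaining nut, 48 mm across flats (55 mm over corners), 20 mm tall, with a hexagonal bore 22 mm across flats. Lies on one of the two bottom parts and carries the barrel. Plain dark steel; origin at the centre of its underside, z up through the bore. x points square to one flat (the flats repeat every 60 degrees).
- oblong_cell: Oblong lens cell, 56 mm (its x) by 34 mm (its y), 20 mm tall, with a 28 x 14 mm through slot. Lies on the other bottom part. Plain dark steel; origin at the centre of its underside, z up through the bore.
- barrel: Small lens barrel, a tube of 30 mm outside diameter, 20 mm bore, 28 mm tall. Stands on the hexagonal nut. Plain bare aluminium; origin at the centre of its underside, z up through the bore.
- plate_square: Coating plate, fixed: flat black square 84 x 84 mm, 4 mm thick, with a flush white inlay at its centre: a 66 mm square (sides along x and y). Origin at the centre of its underside, on the bench, z up; a part standing on it has its underside 4 mm above this origin.
- plate_round: Coating plate, fixed: flat black square 84 x 84 mm, 4 mm thick, with a flush white inlay at its centre: a 68 mm disc. Origin at the centre of its underside, on the bench, z up; a part standing on it has its underside 4 mm above this origin.
- plate_hex: Coating plate, fixed: flat black square 84 x 84 mm, 4 mm thick, with a flush white inlay at its centre: a hexagon 48 mm across flats (x square to a flat). Origin at the centre of its underside, on the bench, z up; a part standing on it has its underside 4 mm above this origin.
- plate_oblong: Coating plate, fixed: flat black square 84 x 84 mm, 4 mm thick, with a flush white inlay at its centre: a rectangle, 56 mm along its x and 34 mm along its y. Origin at the centre of its underside, on the bench, z up; a part standing on it has its underside 4 mm above this origin.
- plate_small: Coating plate, fixed: flat black square 84 x 84 mm, 4 mm thick, with a flush white inlay at its centre: a 30 mm disc. Origin at the centre of its underside, on the bench, z up; a part standing on it has its underside 4 mm above this origin.

How it is judged (in metres and radians):
At the end, for the whole second after the job is handed in: Each part stands on the plate with its own inlay: centre within 10 mm of the plate's centre, underside 2 to 7 mm above the plate's origin (nominal 4), upright within 0.1 rad, at rest; the oblong part lies within 0.3 rad of its inlay's long direction, either way round (horizontal distance between square_cell and plate_square below 0.01 m and z of square_cell in the frame of plate_square between 0.002 and 0.007 m and angle between each of square_cell, round_cell, hex_nut, oblong_cell, barrel's own z axis and vertical below 0.1 rad and linear speed of each of square_cell, round_cell, hex_nut, oblong_cell, barrel below 0.02 m/s and angular speed of each of square_cell, round_cell, hex_nut, oblong_cell, barrel below 0.2 rad/s and horizontal distance between round_cell and plate_round below 0.01 m and z of round_cell in the frame of plate_round between 0.002 and 0.007 m and horizontal distance between hex_nut and plate_hex below 0.01 m and z of hex_nut in the frame of plate_hex between 0.002 and 0.007 m and horizontal distance between oblong_cell and plate_oblong below 0.01 m and z of oblong_cell in the frame of plate_oblong between 0.002 and 0.007 m and horizontal distance between barrel and plate_small below 0.01 m and z of barrel in the frame of plate_small between 0.002 and 0.007 m and angle between the x axis of oblong_cell and the x axis of plate_oblong, either way round below 0.3 rad); the robot touches nothing.
It fails at once if the square_cell is dropped or slammed onto its plate (moving faster than 0.45 m/s within 12 mm above it) (horizontal distance between square_cell and plate_square below 0.04 m and z of square_cell in the frame of plate_square below 0.016 m and linear speed of square_cell above 0.45 m/s).
It fails at once if the round_cell is dropped or slammed onto its plate (moving faster than 0.45 m/s within 12 mm above it) (horizontal distance between round_cell and plate_round below 0.04 m and z of round_cell in the frame of plate_round below 0.016 m and linear speed of round_cell above 0.45 m/s).
It fails at once if the hex_nut is dropped or slammed onto its plate (moving faster than 0.45 m/s within 12 mm above it) (horizontal distance between hex_nut and plate_hex below 0.04 m and z of hex_nut in the frame of plate_hex below 0.016 m and linear speed of hex_nut above 0.45 m/s).
It fails at once if the oblong_cell is dropped or slammed onto its plate (moving faster than 0.45 m/s within 12 mm above it) (horizontal distance between oblong_cell and plate_oblong below 0.04 m and z of oblong_cell in the frame of plate_oblong below 0.016 m and linear speed of oblong_cell above 0.45 m/s).
It fails at once if the barrel is dropped or slammed onto its plate (moving faster than 0.45 m/s within 12 mm above it) (horizontal distance between barrel and plate_small below 0.04 m and z of barrel in the frame of plate_small below 0.016 m and linear speed of barrel above 0.45 m/s).
It also fails if it takes over 144 s, if anything falls off the work surface, if the arm or the gripper's body presses on something with over 40 N, if the wrist force passes 120 N, or if a joint passes its speed limit or range.

## Working session

There is one attempt and no reset: what is moved stays moved. The work goes in short steps, Python scripts to look and compute and a tool call to move; the robot and the scene stay as the last step left them, time stands still between calls to the robot, and variables do not carry over. Pictures are saved under pics/ and viewed, about 12 in all and at most 16, crops included, and the job is handed in when it is done.

Besides the shell and the picture viewer there is one more tool, called after ">>>" by a JSON object that holds its "name" and its "arguments". step_arm: Moves the arm, as the interface text tells. Its arguments: {"type":"object","properties":{"deltas":{"type":"array"}},"required":["deltas"]}

```bash
ls; mkdir -p pics; python3 - <<'E'
from cell import read_state, viewer, finder
import cv2,numpy as np
s=read_state();print({k:np.round(v,3).tolist() for k,v in s.items()})
a=viewer.get_image("top");b=viewer.get_image("scene")
cv2.imwrite("pics/top0.png",a["img"][:,:,::-1]);cv2.imwrite("pics/scene0.png",b["img"][:,:,::-1])
for d in(a,b):print(d["fx"],d["cx"],d["cy"],np.round(d["world_to_cam"],3).tolist())
for n in "square_cell round_cell hex_nut oblong_cell barrel plate_square plate_round plate_hex plate_oblong plate_small".split():
  for c in("top","scene"):
    print(n,c,[(np.round(r["xyz"],3).tolist(),round(r["score"],2)) for r in finder.spot_in(c,n)[:2]])
print(read_state()["time"])
E
```

```text
pics
{'time': 0.0, 'joint_pos': [-73.775, 17.215, 87.179, -0.0, 75.672, -3.815], 'joint_vel': [-0.047, 0.015, 0.041, 0.038, -0.004, -0.091], 'tau': [-0.004, -53.181, -35.274, 0.071, 0.024, -0.0], 'tcp_pos': [0.188, -0.516, 0.205], 'tool_rot': [[-0.0, 0.939, 0.343], [0.001, 0.343, -0.939], [-1.0, 0.0, -0.001]], 'wrist_force': [-0.554, -0.206, 0.858], 'wrist_torque': [-0.009, -0.053, -0.047], 'width': 0.094}
478.1700941083231 316.72131130864926 247.63608428293148 [[-0.013, -1.0, -0.019, 0.011], [-0.99, 0.015, -0.143, 0.561], [0.143, 0.017, -0.99, 1.012], [0.0, 0.0, 0.0, 1.0]]
455.4246763633367 321.77989825574184 237.91827130744105 [[0.096, 0.995, -0.0, -0.056], [0.78, -0.076, -0.622, -0.396], [-0.619, 0.06, -0.783, 1.206], [0.0, 0.0, 0.0, 1.0]]
square_cell top [([0.64, -0.235, 0.014], 0.59)]
square_cell scene [([0.682, -0.237, 0.02], 0.79)]
round_cell top [([0.636, 0.221, 0.018], 0.78)]
round_cell scene [([0.657, 0.222, 0.017], 0.78)]
hex_nut top [([0.642, -0.243, 0.042], 0.84)]
hex_nut scene [([0.666, -0.239, 0.04], 0.75), ([0.649, 0.233, 0.039], 0.65)]
oblong_cell top [([0.641, 0.235, 0.042], 0.92)]
oblong_cell scene [([0.65, 0.234, 0.039], 0.74)]
barrel top [([0.65, -0.251, 0.064], 0.55)]
barrel scene [([0.661, -0.252, 0.062], 0.73)]
plate_square top [([0.657, -0.008, 0.004], 0.64)]
plate_square scene [([0.66, -0.014, 0.007], 0.93), ([0.474, -0.08, 0.002], 0.3)]
plate_round top [([0.472, -0.077, 0.009], 0.97)]
plate_round scene [([0.477, -0.082, 0.001], 0.68)]
plate_hex top [([0.488, 0.123, 0.0], 0.68), ([0.471, -0.076, 0.008], 0.45)]
plate_hex scene [([0.488, 0.117, 0.007], 0.81)]
plate_oblong top [([0.481, 0.316, 0.009], 0.9)]
plate_oblong scene [([0.488, 0.315, 0.003], 0.73), ([0.492, 0.118, 0.007], 0.56)]
plate_small top [([0.475, -0.305, 0.004], 0.81)]
plate_small scene [([0.476, -0.302, 0.003], 0.97)]
1.1
```

View pics/top0.png

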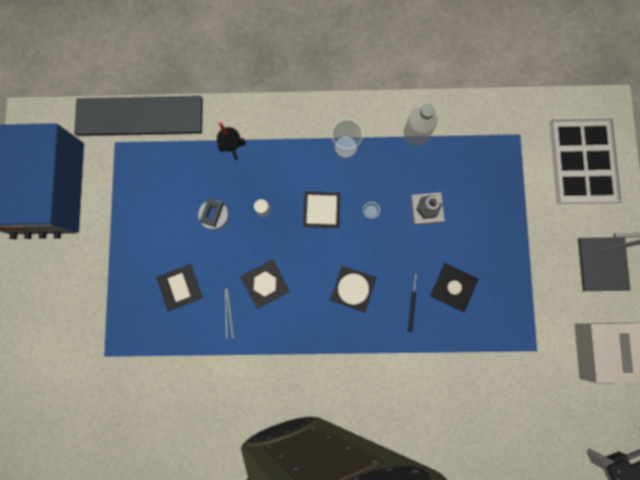

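View pics/scene0.png

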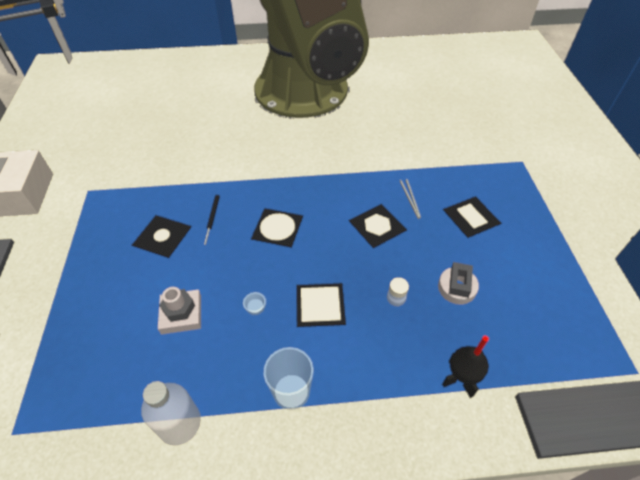

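The top view shows two stacks: square, hex and barrel near (428,207), and round and oblong near (212,213). The plates are at (180,287), (265,284), (353,289), (455,287) and (321,209). There are loose clutter items too: a jar at (261,207), small glass at (371,210), pen at (413,303) and tweezers at (228,313). Next I'll measure precise poses.

```bash
cat >h.py <<'E'
import numpy as np,cv2
from cell import read_state,viewer,finder
def ray(d,u,v,z):
    T=np.array(d["world_to_cam"]);R,t=T[:3,:3],T[:3,3];c=-R.T@t
    r=np.stack([(np.asarray(u)-d["cx"])/d["fx"],(np.asarray(v)-d["cy"])/d["fy"],np.ones(np.shape(u))],-1)@R
    return c+r*((z-c[2])/r[...,2])[...,None]
def cloud(d):
    T=np.array(d["world_to_cam"]);v,u=np.mgrid[:480,:640];Z=d["range_z"]
    P=np.stack([(u-d["cx"])/d["fx"]*Z,(v-d["cy"])/d["fy"]*Z,Z],-1)
    P=(P-T[:3,3])@T[:3,:3];P[Z==0]=np.nan;return P
def rect(p):
    (c,(w,h),a)=cv2.minAreaRect((p[:,:2]*1000).astype(np.float32))
    if w<h:w,h,a=h,w,a+90
    return np.round(c,1).tolist(),round(w,1),round(h,1),round(a%180,1)   # long-side angle, world, mm
E
python3 - <<'E'
from h import *
pl=dict(square=(.657,-.01),round=(.474,-.08),hex=(.488,.12),oblong=(.484,.316),small=(.475,-.303))
D={c:viewer.get_image(c) for c in("top","scene")}
C={c:cloud(D[c]) for c in D}
for c,d in D.items():
  g=cv2.cvtColor(cv2.resize(d["img"],None,fx=4,fy=4,interpolation=cv2.INTER_CUBIC),cv2.COLOR_RGB2GRAY)
  v,u=np.mgrid[:g.shape[0],:g.shape[1]];X=ray(d,(u+.5)/4-.5,(v+.5)/4-.5,.004)
  for n,p in pl.items():
    near=np.hypot(X[...,0]-p[0],X[...,1]-p[1])<.058
    m=(near&(g>130)).astype(np.uint8)
    k,l,s,_=cv2.connectedComponentsWithStats(m);i=1+np.argmax(s[1:,4]);q=X[l==i]
    print(c,n,"mean",np.round(q[:,:2].mean(0)*1000,1),rect(q))
for n,h in dict(square_cell=.02,round_cell=.02,hex_nut=.04,oblong_cell=.04,barrel=.068).items():
  for c,d in D.items():
    for r in finder.silhouettes(c,n)[:1]:
      m=r["region"].astype(bool);q=C[c][m];q=q[np.isfinite(q[:,0])];t=q[abs(q[:,2]-h)<.006]
      M=cv2.resize(m.astype(np.float32),None,fx=4,fy=4,interpolation=cv2.INTER_CUBIC)>.5
      print(n,c,m.sum(),round(r["score"],2),"z pct",np.round(np.percentile(q[:,2],[5,50,95])*1000),"top",len(t),rect(t) if len(t)>5 else"")
# obstacles
P=C["top"];ok=np.isfinite(P[...,0])&(P[...,2]>.012)&(P[...,0]>.35)&(P[...,0]<.95)&(abs(P[...,1])<.45)
k,l,s,_=cv2.connectedComponentsWithStats(ok.astype(np.uint8))
for i in range(1,k):
  if s[i,4]>12:q=P[l==i];print(s[i],rect(q),"zmax",round(np.percentile(q[:,2],98),3))
for c in D:
  b=(180,265,190,460) if c=="top" else (255,325,140,500)
  cv2.imwrite(f"pics/z_{c}.png",cv2.hconcat([cv2.resize(D[c]["img"][y:y+60,x:x+60,::-1],(400,400),interpolation=cv2.INTER_CUBIC) for x,y in ([(182,183),(398,178)] if c=="top" else [(430,255),(150,280)])]))
E
```

```text
top square mean [656.2  -7.8] ([656.6, -7.9], 68.4, 68.3, 177.1)
top round mean [472.7 -76.3] ([472.8, -76.2], 68.9, 68.5, 179.2)
top hex mean [486.8 123. ] ([486.7, 122.9], 55.5, 50.5, 56.3)
top oblong mean [481.8 317.7] ([481.9, 317.7], 58.3, 36.3, 20.6)
top small mean [ 472.9 -302.6] ([472.6, -302.7], 30.7, 30.2, 89.2)
scene square mean [657.3 -10.2] ([656.4, -10.0], 68.5, 68.0, 177.2)
scene round mean [473.7 -78.5] ([473.2, -78.6], 70.1, 69.1, 176.6)
scene hex mean [487.6 120.6] ([487.5, 120.7], 55.9, 50.7, 116.9)
scene oblong mean [483.1 315.1] ([482.5, 314.9], 58.9, 37.2, 20.5)
scene small mean [ 473.3 -304.8] ([473.1, -304.7], 31.7, 31.7, 145.4)
square_cell top 416 0.69 z pct [ 5. 19. 22.] top 360 ([652.5, -247.9], 67.5, 67.1, 3.8)
square_cell scene 845 0.79 z pct [ 3. 19. 21.] top 607 ([652.1, -250.5], 68.4, 66.7, 3.7)
round_cell top 359 0.52 z pct [ 1. 20. 29.] top 257 ([641.0, 240.9], 67.5, 56.9, 82.6)
round_cell scene 628 0.83 z pct [ 2. 18. 21.] top 406 ([650.1, 234.2], 65.5, 58.2, 61.0)
hex_nut top 285 0.5 z pct [21. 38. 42.] top 214 ([645.6, -244.9], 48.1, 42.5, 66.4)
h
[... 290 characters left out ...]
ct [33. 63. 69.] top 82 ([653.8, -247.1], 28.6, 26.0, 133.8)
barrel scene 397 0.6 z pct [42. 60. 69.] top 177 ([653.0, -251.4], 28.9, 28.5, 139.7)
[ 125   95   77   39 2755] ([889.0, 361.2], 177.5, 92.9, 90.1) zmax 0.022
[403 103  34  42 995] ([832.0, -230.8], 62.5, 57.5, 60.5) zmax 0.131
[331 119  32  39 753] ([804.9, -65.7], 68.0, 67.5, 86.2) zmax 0.086
[216 122  30  37 578] ([808.9, 198.4], 53.7, 51.3, 155.7) zmax 0.14
[411 192  33  32 858] ([652.5, -247.9], 67.5, 67.1, 3.8) zmax 0.068
[198 198  30  31 652] ([645.4, 239.8], 66.2, 65.9, 113.6) zmax 0.043
[254 199  16  17 208] ([657.0, 126.6], 30.6, 30.2, 91.9) zmax 0.048
[363 202  17  17  84] ([649.3, -120.7], 37.2, 36.5, 179.6) zmax 0.022
```

View pics/z_top.png

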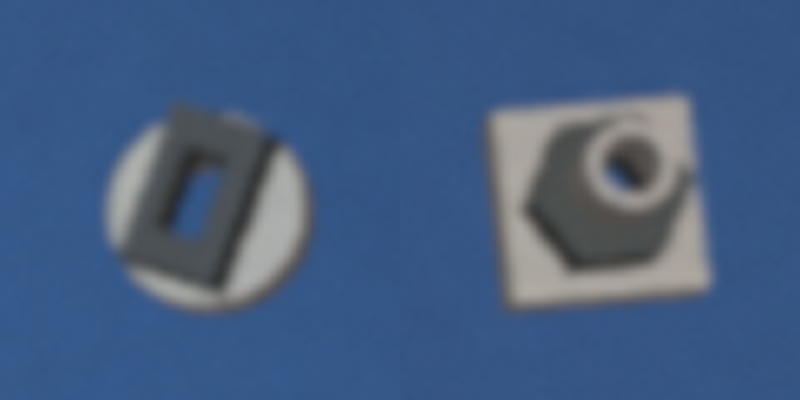

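The zoom shows the oblong part tilted on the round cell, with its long axis at about 160°. The hex has flats facing roughly ±world x, and the barrel sits a bit off-centre on it. The two cameras agree to about 2.5 mm, so I'll use their averages. First job is moving to above the barrel at (0.653, -0.249).

>>> {"name": "step_arm", "arguments": {"deltas": [{"dx": 46.5, "dy": 26.7}, {"dx": 46.5, "dy": 26.7}, {"dx": 46.5, "dy": 26.7}, {"dx": 46.5, "dy": 26.7}, {"dx": 46.5, "dy": 26.7}]}}

```text
invalid input
```

>>> {"name": "step_arm", "arguments": {"deltas": [{"dx": 3.6, "dy": 2.1, "dz": 0, "rx": 0, "ry": 0, "rz": 0, "claw": 100}, {"dx": 46.5, "dy": 26.7, "dz": 0, "rx": 0, "ry": 0, "rz": 0, "claw": 100}]}}

```text
time: 1.87
tcp_pos: [0.2603, -0.475, 0.2053]
tool_rot: [[-0.0, 0.941, 0.339], [0.0, 0.339, -0.941], [-1.0, -0.0, -0.0]]
wrist_force: [1.5, -0.3, 0.6]
width: 0.094
```

>>> {"name": "step_arm", "arguments": {"deltas": [{"dx": 18, "dy": 10.4, "dz": 0, "rx": 0, "ry": 0, "rz": 0, "claw": 100}, {"dx": 18, "dy": 10.4, "dz": 0, "rx": 0, "ry": 0, "rz": 0, "claw": 100}, {"dx": 18, "dy": 10.4, "dz": 0, "rx": 0, "ry": 0, "rz": 0, "claw": 100}, {"dx": 18, "dy": 10.4, "dz": 0, "rx": 0, "ry": 0, "rz": 0, "claw": 100}, {"dx": 18, "dy": 10.4, "dz": 0, "rx": 0, "ry": 0, "rz": 0, "claw": 100}]}}

```text
time: 2.28
tcp_pos: [0.4423, -0.3696, 0.2056]
tool_rot: [[0.0, 0.939, 0.343], [-0.0, 0.343, -0.939], [-1.0, 0.0, 0.0]]
wrist_force: [0.0, -1.0, 0.2]
width: 0.0941
```

>>> {"name": "step_arm", "arguments": {"deltas": [{"dx": 18, "dy": 10.4, "dz": 0, "rx": 0, "ry": 0, "rz": 0, "claw": 100}, {"dx": 18, "dy": 10.4, "dz": 0, "rx": 0, "ry": 0, "rz": 0, "claw": 100}, {"dx": 18, "dy": 10.4, "dz": 0, "rx": 0, "ry": 0, "rz": 0, "claw": 100}, {"dx": 18, "dy": 10.4, "dz": 0, "rx": 0, "ry": 0, "rz": 0, "claw": 100}, {"dx": 18, "dy": 10.4, "dz": 0, "rx": 0, "ry": 0, "rz": 0, "claw": 100}]}}

```text
time: 2.7
tcp_pos: [0.6222, -0.2654, 0.2055]
tool_rot: [[0.0, 0.939, 0.343], [-0.0, 0.343, -0.939], [-1.0, 0.0, 0.0]]
wrist_force: [-0.6, -0.7, -0.1]
width: 0.0942
```

>>> {"name": "step_arm", "arguments": {"deltas": [{"dx": 3.1, "dy": 1.6, "dz": -4, "rx": 0, "ry": 0, "rz": 0, "claw": 100}, {"dx": 3.1, "dy": 1.6, "dz": -8, "rx": 0, "ry": 0, "rz": 0, "claw": 100}, {"dx": 3.1, "dy": 1.6, "dz": -12, "rx": 0, "ry": 0, "rz": 0, "claw": 100}, {"dx": 3.1, "dy": 1.6, "dz": -14.5, "rx": 0, "ry": 0, "rz": 0, "claw": 100}, {"dx": 3.1, "dy": 1.6, "dz": -16, "rx": 0, "ry": 0, "rz": 0, "claw": 100}]}}

```text
time: 3.12
tcp_pos: [0.6498, -0.2498, 0.0399]
tool_rot: [[-0.006, 0.939, 0.343], [0.003, 0.343, -0.939], [-1.0, -0.005, -0.005]]
wrist_force: [-0.4, -0.2, -0.6]
width: 0.0939
```

>>> {"name": "step_arm", "arguments": {"deltas": [{"dx": 0, "dy": 0, "dz": 0, "rx": 0, "ry": 0, "rz": 0, "claw": 0}, {"dx": 0, "dy": 0, "dz": 0, "rx": 0, "ry": 0, "rz": 0, "claw": 0}, {"dx": 0, "dy": 0, "dz": 0, "rx": 0, "ry": 0, "rz": 0, "claw": 0}, {"dx": 0, "dy": 0, "dz": 0, "rx": 0, "ry": 0, "rz": 0, "claw": 0}, {"dx": 0, "dy": 0, "dz": 0, "rx": 0, "ry": 0, "rz": 0, "claw": 0}]}}

```text
time: 3.53
tcp_pos: [0.6523, -0.2513, 0.0472]
tool_rot: [[0.002, 0.939, 0.343], [-0.001, 0.343, -0.939], [-1.0, 0.002, 0.002]]
wrist_force: [0.5, 0.2, 0.2]
width: 0.0641
```

>>> {"name": "step_arm", "arguments": {"deltas": [{"dx": 0, "dy": 0, "dz": 0, "rx": 0, "ry": 0, "rz": 0, "claw": 0}, {"dx": 0, "dy": 0, "dz": 0, "rx": 0, "ry": 0, "rz": 0, "claw": 0}, {"dx": 0, "dy": 0, "dz": 0, "rx": 0, "ry": 0, "rz": 0, "claw": 0}, {"dx": 0, "dy": 0, "dz": 0, "rx": 0, "ry": 0, "rz": 0, "claw": 0}, {"dx": 0, "dy": 0, "dz": 0, "rx": 0, "ry": 0, "rz": 0, "claw": 0}]}}

```text
time: 3.95
tcp_pos: [0.6516, -0.251, 0.0455]
tool_rot: [[-0.0, 0.939, 0.343], [-0.0, 0.343, -0.939], [-1.0, -0.0, 0.0]]
wrist_force: [0.7, -0.2, 0.5]
width: 0.0307
```

>>> {"name": "step_arm", "arguments": {"deltas": [{"dx": 0, "dy": 0, "dz": 0, "rx": 0, "ry": 0, "rz": 0, "claw": 0}, {"dx": 0, "dy": 0, "dz": 0, "rx": 0, "ry": 0, "rz": 0, "claw": 0}, {"dx": 0, "dy": 0, "dz": 2, "rx": 0, "ry": 0, "rz": 0, "claw": 0}, {"dx": 0, "dy": 0, "dz": 5, "rx": 0, "ry": 0, "rz": 0, "claw": 0}, {"dx": 0, "dy": 0, "dz": 8, "rx": 0, "ry": 0, "rz": 0, "claw": 0}]}}

```text
time: 4.37
tcp_pos: [0.6511, -0.2507, 0.1256]
tool_rot: [[-0.002, 0.939, 0.343], [0.001, 0.343, -0.939], [-1.0, -0.001, -0.002]]
wrist_force: [0.4, -0.5, 0.3]
width: 0.0287
```

>>> {"name": "step_arm", "arguments": {"deltas": [{"dx": -2, "dy": -0.6, "dz": 0, "rx": 0, "ry": 0, "rz": 0, "claw": 0}, {"dx": -5.5, "dy": -1.6, "dz": 0, "rx": 0, "ry": 0, "rz": 0, "claw": 0}, {"dx": -9.5, "dy": -2.8, "dz": 0, "rx": 0, "ry": 0, "rz": 0, "claw": 0}, {"dx": -13.5, "dy": -4, "dz": 0, "rx": 0, "ry": 0, "rz": 0, "claw": 0}, {"dx": -16.5, "dy": -4.9, "dz": 0, "rx": 0, "ry": 0, "rz": 0, "claw": 0}]}}

```text
time: 4.78
tcp_pos: [0.4839, -0.3003, 0.1253]
tool_rot: [[-0.001, 0.94, 0.342], [0.0, 0.342, -0.94], [-1.0, -0.0, -0.0]]
wrist_force: [0.2, -0.3, -0.1]
width: 0.0286
```

>>> {"name": "step_arm", "arguments": {"deltas": [{"dx": -1.55, "dy": -0.45, "dz": 0, "rx": 0, "ry": 0, "rz": 0, "claw": 0}, {"dx": -1.55, "dy": -0.45, "dz": 0, "rx": 0, "ry": 0, "rz": 0, "claw": 0}, {"dx": -1.55, "dy": -0.45, "dz": -2, "rx": 0, "ry": 0, "rz": 0, "claw": 0}, {"dx": -1.55, "dy": -0.45, "dz": -4, "rx": 0, "ry": 0, "rz": 0, "claw": 0}, {"dx": -1.55, "dy": -0.45, "dz": -6, "rx": 0, "ry": 0, "rz": 0, "claw": 0}]}}

```text
time: 5.2
tcp_pos: [0.4719, -0.3044, 0.065]
tool_rot: [[0.001, 0.939, 0.343], [-0.001, 0.343, -0.939], [-1.0, 0.001, 0.001]]
wrist_force: [0.1, -0.7, -1.1]
width: 0.0291
```

>>> {"name": "step_arm", "arguments": {"deltas": [{"dx": 0, "dy": 0, "dz": 0, "rx": 0, "ry": 0, "rz": 0, "claw": 0}, {"dx": 0, "dy": 0, "dz": 0, "rx": 0, "ry": 0, "rz": 0, "claw": 0}, {"dx": 0, "dy": 0, "dz": 0, "rx": 0, "ry": 0, "rz": 0, "claw": 0}]}}

```text
time: 5.45
tcp_pos: [0.4719, -0.3046, 0.0665]
tool_rot: [[0.001, 0.939, 0.343], [-0.001, 0.343, -0.939], [-1.0, 0.001, 0.001]]
wrist_force: [-0.0, -0.4, 0.5]
width: 0.029
```

```bash
python3 - <<'E'
from h import *
d=viewer.get_image("scene");cv2.imwrite("pics/s1.png",cv2.resize(d["img"][180:360,90:290,::-1],(640,576),interpolation=cv2.INTER_CUBIC))
print([(np.round(r["xyz"],3),r["score"]) for r in finder.spot_in("scene","barrel")])
E
```

```text
[(array([ 0.482, -0.305,  0.085]), 0.88)]
```

View pics/s1.png

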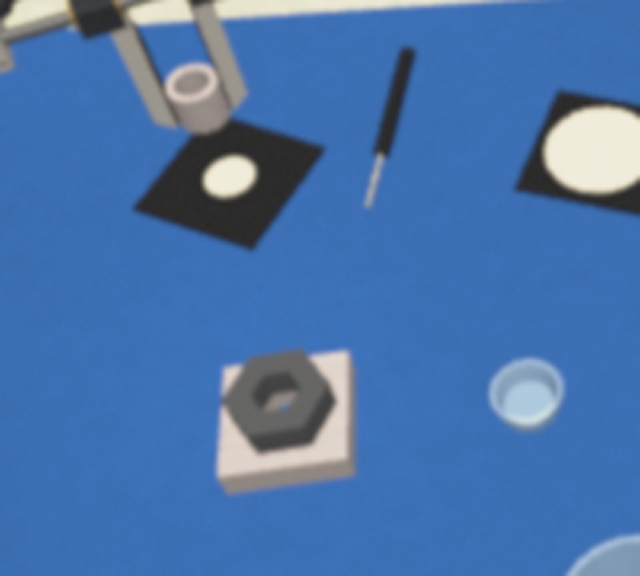

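The barrel is held upright in the fingers above the small plate. I'll lower and release.

>>> {"name": "step_arm", "arguments": {"deltas": [{"dx": 0, "dy": 0, "dz": -1.5, "rx": 0, "ry": 0, "rz": 0, "claw": 0}, {"dx": 0, "dy": 0, "dz": -3, "rx": 0, "ry": 0, "rz": 0, "claw": 0}, {"dx": 0, "dy": 0, "dz": -4.3, "rx": 0, "ry": 0, "rz": 0, "claw": 0}, {"dx": 0, "dy": 0, "dz": -5.1, "rx": 0, "ry": 0, "rz": 0, "claw": 0}, {"dx": 0, "dy": 0, "dz": -5.4, "rx": 0, "ry": 0, "rz": 0, "claw": 0}]}}

```text
time: 5.97
tcp_pos: [0.4711, -0.3044, 0.011]
tool_rot: [[-0.0, 0.939, 0.343], [0.0, 0.343, -0.939], [-1.0, -0.0, -0.0]]
wrist_force: [0.3, 0.2, -0.2]
width: 0.0289
```

>>> {"name": "step_arm", "arguments": {"deltas": [{"dx": 0, "dy": 0, "dz": -0.1, "rx": 0, "ry": 0, "rz": 0, "claw": 0}, {"dx": 0, "dy": 0, "dz": -0.2, "rx": 0, "ry": 0, "rz": 0, "claw": 0}, {"dx": 0, "dy": 0, "dz": -0.2, "rx": 0, "ry": 0, "rz": 0, "claw": 0}]}}

```text
time: 6.22
tcp_pos: [0.4714, -0.3047, 0.0101]
tool_rot: [[0.001, 0.939, 0.343], [-0.001, 0.343, -0.939], [-1.0, 0.001, 0.001]]
wrist_force: [-0.5, -0.2, -0.1]
width: 0.0292
```

>>> {"name": "step_arm", "arguments": {"deltas": [{"dx": 0, "dy": 0, "dz": -0.1, "rx": 0, "ry": 0, "rz": 0, "claw": 0}, {"dx": 0, "dy": 0, "dz": -0.1, "rx": 0, "ry": 0, "rz": 0, "claw": 0}, {"dx": 0, "dy": 0, "dz": -0.1, "rx": 0, "ry": 0, "rz": 0, "claw": 0}]}}

```text
time: 6.47
tcp_pos: [0.4715, -0.3047, 0.0094]
tool_rot: [[0.001, 0.939, 0.343], [-0.001, 0.343, -0.939], [-1.0, 0.001, 0.001]]
wrist_force: [-1.4, 0.8, 5.3]
width: 0.0289
```

>>> {"name": "step_arm", "arguments": {"deltas": [{"dx": 0, "dy": 0, "dz": 0, "rx": 0, "ry": 0, "rz": 0, "claw": 100}, {"dx": 0, "dy": 0, "dz": 0, "rx": 0, "ry": 0, "rz": 0, "claw": 100}, {"dx": 0, "dy": 0, "dz": 0, "rx": 0, "ry": 0, "rz": 0, "claw": 100}, {"dx": 0, "dy": 0, "dz": 0, "rx": 0, "ry": 0, "rz": 0, "claw": 100}, {"dx": 0, "dy": 0, "dz": 0, "rx": 0, "ry": 0, "rz": 0, "claw": 100}]}}

```text
time: 6.88
tcp_pos: [0.4711, -0.3045, 0.0084]
tool_rot: [[-0.0, 0.939, 0.343], [0.0, 0.343, -0.939], [-1.0, -0.0, -0.0]]
wrist_force: [0.4, -1.1, 0.4]
width: 0.0585
```

>>> {"name": "step_arm", "arguments": {"deltas": [{"dx": 0, "dy": 0, "dz": 1, "rx": 0, "ry": 0, "rz": 0, "claw": 100}, {"dx": 0, "dy": 0, "dz": 3, "rx": 0, "ry": 0, "rz": 0, "claw": 100}, {"dx": 0, "dy": 0, "dz": 6, "rx": 0, "ry": 0, "rz": 0, "claw": 100}, {"dx": 0, "dy": 0, "dz": 9, "rx": 0, "ry": 0, "rz": 0, "claw": 100}, {"dx": 0, "dy": 0, "dz": 12, "rx": 0, "ry": 0, "rz": 0, "claw": 100}]}}

```text
time: 7.3
tcp_pos: [0.4709, -0.3043, 0.1306]
tool_rot: [[0.0, 0.939, 0.343], [-0.0, 0.343, -0.939], [-1.0, 0.0, 0.0]]
wrist_force: [-0.7, 0.0, -0.3]
width: 0.0917
```

```bash
python3 - <<'E'
from h import *
D={c:viewer.get_image(c) for c in("top","scene")}
for n,h in dict(hex_nut=.04,barrel=.032,square_cell=.02).items():
  for c,d in D.items():
    print(n,c,[(np.round(r["xyz"],3),round(r["score"],2)) for r in finder.spot_in(c,n)[:1]])
    for r in finder.silhouettes(c,n)[:1]:
      q=cloud(d)[r["region"].astype(bool)];t=q[abs(q[:,2]-h)<.007]
      print(len(t),rect(t))
      if n=="hex_nut":
        h0=cv2.convexHull((t[:,:2]*1e4).astype(np.int32));b=[]
        for a in range(0,60,2):
          w=[np.ptp(h0[:,0]@[np.cos(np.radians(a+k)),np.sin(np.radians(a+k))])/10 for k in(0,60,120)];b.append((round(float(sum(w)),1),a))
        print(sorted(b)[:4])
    if n=="hex_nut":x,y=(398,178) if c=="top" else (150,280);cv2.imwrite(f"pics/hex_{c}.png",cv2.resize(d["img"][y:y+60,x:x+60,::-1],(400,400),interpolation=cv2.INTER_CUBIC))
cv2.imwrite("pics/hex2.png",cv2.hconcat([cv2.imread("pics/hex_top.png"),cv2.imread("pics/hex_scene.png")]))
E
```

```text
hex_nut top [(array([ 0.649, -0.253,  0.04 ]), 0.98)]
332 ([651.2, -246.0], 52.2, 48.4, 93.8)
[(144.1, 4), (144.6, 6), (145.6, 2), (146.0, 8)]
hex_nut scene [(array([ 0.658, -0.01 ,  0.008]), 0.71)]
590 ([652.2, -249.7], 52.8, 48.0, 35.1)
[(146.7, 6), (147.5, 4), (147.9, 8), (148.9, 2)]
barrel top [(array([0.642, 0.235, 0.039]), 0.62)]
barrel scene [(array([ 0.482, -0.307,  0.026]), 0.54)]
136 ([472.4, -303.1], 29.7, 27.5, 4.2)
square_cell top [(array([ 0.641, -0.237,  0.018]), 0.91)]
0 ([0.0, 0.0], 0.0, 0.0, 0.0)
square_cell scene [(array([ 0.68 , -0.24 ,  0.023]), 0.58)]
591 ([651.9, -250.6], 67.7, 66.7, 3.3)
```

View pics/hex2.png

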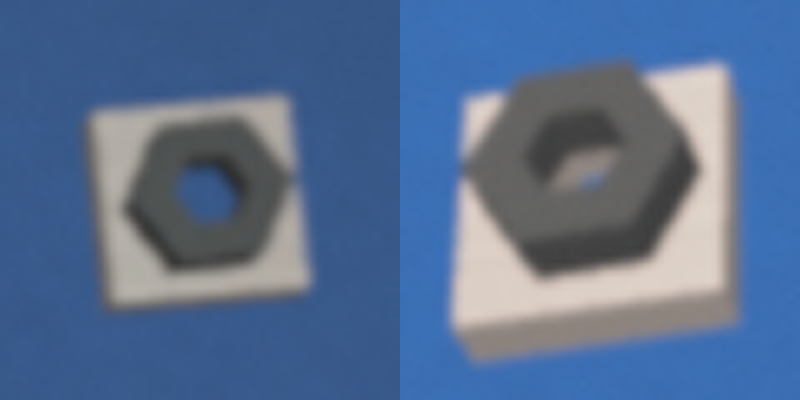

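The barrel is centred on its plate (scene cloud 472,-303). The picture shows the hex alone on the square cell, with flat normals at about 5°, 65° and -55°. I'll rotate the jaws +15° and grasp the hex.

>>> {"name": "step_arm", "arguments": {"deltas": [{"dx": 2.5, "dy": 0.8, "dz": 0, "rx": 0, "ry": 0, "rz": 0.09, "claw": 100}, {"dx": 6.5, "dy": 2, "dz": 0, "rx": 0, "ry": 0, "rz": 0.18, "claw": 100}, {"dx": 10.5, "dy": 3.3, "dz": 0, "rx": 0, "ry": 0, "rz": 0.26, "claw": 100}, {"dx": 14.5, "dy": 4.5, "dz": 0, "rx": 0, "ry": 0, "rz": 0.26, "claw": 100}, {"dx": 17, "dy": 5.3, "dz": 0, "rx": 0, "ry": 0, "rz": 0.26, "claw": 100}]}}

```text
time: 8.42
tcp_pos: [0.6438, -0.2497, 0.128]
tool_rot: [[0.0, 0.819, 0.574], [0.0, 0.574, -0.819], [-1.0, 0.0, -0.0]]
wrist_force: [0.2, -0.6, -0.3]
width: 0.0939
```

>>> {"name": "step_arm", "arguments": {"deltas": [{"dx": 1.1, "dy": 0.35, "dz": 0, "rx": 0, "ry": 0, "rz": 0, "claw": 100}, {"dx": 1.1, "dy": 0.35, "dz": -2, "rx": 0, "ry": 0, "rz": 0, "claw": 100}, {"dx": 1.1, "dy": 0.35, "dz": -4.5, "rx": 0, "ry": 0, "rz": 0, "claw": 100}, {"dx": 1.1, "dy": 0.35, "dz": -6.5, "rx": 0, "ry": 0, "rz": 0, "claw": 100}, {"dx": 1.1, "dy": 0.35, "dz": -7.5, "rx": 0, "ry": 0, "rz": 0, "claw": 100}]}}

```text
time: 8.83
tcp_pos: [0.6511, -0.2474, 0.0502]
tool_rot: [[-0.004, 0.82, 0.573], [0.002, 0.573, -0.82], [-1.0, -0.002, -0.003]]
wrist_force: [-0.7, -0.1, -0.4]
width: 0.0941
```

>>> {"name": "step_arm", "arguments": {"deltas": [{"dx": 0, "dy": 0, "dz": 0, "rx": 0, "ry": 0, "rz": 0, "claw": 100}, {"dx": 0, "dy": 0, "dz": 0, "rx": 0, "ry": 0, "rz": 0, "claw": 100}]}}

```text
time: 9.0
tcp_pos: [0.6523, -0.2481, 0.0539]
tool_rot: [[0.0, 0.82, 0.573], [-0.0, 0.573, -0.82], [-1.0, 0.0, 0.0]]
wrist_force: [-0.5, -0.1, -0.3]
width: 0.0941
```

>>> {"name": "step_arm", "arguments": {"deltas": [{"dx": 0, "dy": 0, "dz": -1, "rx": 0, "ry": 0, "rz": 0, "claw": 100}, {"dx": 0, "dy": 0, "dz": -2, "rx": 0, "ry": 0, "rz": 0, "claw": 80}, {"dx": 0, "dy": 0, "dz": -2.6, "rx": 0, "ry": 0, "rz": 0, "claw": 60}, {"dx": 0, "dy": 0, "dz": -2.9, "rx": 0, "ry": 0, "rz": 0, "claw": 0}, {"dx": 0, "dy": 0, "dz": -2.9, "rx": 0, "ry": 0, "rz": 0, "claw": 0}]}}

```text
time: 9.42
tcp_pos: [0.6518, -0.2478, 0.0235]
tool_rot: [[-0.001, 0.82, 0.573], [0.001, 0.573, -0.82], [-1.0, -0.001, -0.001]]
wrist_force: [0.2, -0.5, 0.4]
width: 0.0704
```

>>> {"name": "step_arm", "arguments": {"deltas": [{"dx": 0, "dy": 0, "dz": 0, "rx": 0, "ry": 0, "rz": 0, "claw": 0}, {"dx": 0, "dy": 0, "dz": 0, "rx": 0, "ry": 0, "rz": 0, "claw": 0}, {"dx": 0, "dy": 0, "dz": 0, "rx": 0, "ry": 0, "rz": 0, "claw": 0}, {"dx": 0, "dy": 0, "dz": 0, "rx": 0, "ry": 0, "rz": 0, "claw": 0}, {"dx": 0, "dy": 0, "dz": 0, "rx": 0, "ry": 0, "rz": 0, "claw": 0}]}}

```text
time: 9.83
tcp_pos: [0.6524, -0.2481, 0.0249]
tool_rot: [[0.001, 0.82, 0.573], [-0.0, 0.573, -0.82], [-1.0, 0.0, 0.001]]
wrist_force: [-0.6, -1.3, 1.2]
width: 0.0477
```

>>> {"name": "step_arm", "arguments": {"deltas": [{"dx": 0, "dy": 0, "dz": 0, "rx": 0, "ry": 0, "rz": 0, "claw": 0}, {"dx": 0, "dy": 0, "dz": 0, "rx": 0, "ry": 0, "rz": 0, "claw": 0}, {"dx": 0, "dy": 0, "dz": 0, "rx": 0, "ry": 0, "rz": 0, "claw": 0}]}}

```text
time: 10.08
tcp_pos: [0.6524, -0.2481, 0.025]
tool_rot: [[0.001, 0.82, 0.573], [-0.0, 0.573, -0.82], [-1.0, 0.0, 0.001]]
wrist_force: [0.4, -1.2, 4.3]
width: 0.0479
```

>>> {"name": "step_arm", "arguments": {"deltas": [{"dx": 0, "dy": 0, "dz": 1, "rx": 0, "ry": 0, "rz": 0, "claw": 0}, {"dx": 0, "dy": 0, "dz": 3, "rx": 0, "ry": 0, "rz": 0, "claw": 0}, {"dx": 0, "dy": 0, "dz": 6, "rx": 0, "ry": 0, "rz": 0, "claw": 0}, {"dx": 0, "dy": 0, "dz": 9, "rx": 0, "ry": 0, "rz": 0, "claw": 0}, {"dx": 0, "dy": 0, "dz": 10, "rx": 0, "ry": 0, "rz": 0, "claw": 0}]}}

```text
time: 10.5
tcp_pos: [0.6533, -0.2483, 0.1296]
tool_rot: [[0.005, 0.82, 0.573], [-0.002, 0.573, -0.82], [-1.0, 0.003, 0.004]]
wrist_force: [0.3, -0.2, -0.9]
width: 0.0477
```

>>> {"name": "step_arm", "arguments": {"deltas": [{"dx": -0.8, "dy": 1.8, "dz": 0, "rx": 0, "ry": 0, "rz": 0, "claw": 0}, {"dx": -2.3, "dy": 5.2, "dz": 0, "rx": 0, "ry": 0, "rz": 0, "claw": 0}, {"dx": -4, "dy": 9, "dz": 0, "rx": 0, "ry": 0, "rz": 0, "claw": 0}, {"dx": -5.6, "dy": 12.6, "dz": 0, "rx": 0, "ry": 0, "rz": 0, "claw": 0}, {"dx": -7.2, "dy": 16.2, "dz": 0, "rx": 0, "ry": 0, "rz": 0, "claw": 0}]}}

```text
time: 10.92
tcp_pos: [0.5785, -0.0844, 0.1236]
tool_rot: [[-0.001, 0.82, 0.572], [0.0, 0.572, -0.82], [-1.0, -0.001, -0.001]]
wrist_force: [2.0, 0.0, -1.9]
width: 0.0475
```

>>> {"name": "step_arm", "arguments": {"deltas": [{"dx": -1.6, "dy": 3.6, "dz": 0, "rx": 0, "ry": 0, "rz": 0, "claw": 0}, {"dx": -3.2, "dy": 7.2, "dz": 0, "rx": 0, "ry": 0, "rz": 0, "claw": 0}, {"dx": -4.8, "dy": 10.8, "dz": 0, "rx": 0, "ry": 0, "rz": 0, "claw": 0}, {"dx": -6.4, "dy": 14.4, "dz": 0, "rx": 0, "ry": 0, "rz": 0, "claw": 0}, {"dx": -7.8, "dy": 17.4, "dz": 0, "rx": 0, "ry": 0, "rz": 0, "claw": 0}]}}

```text
time: 11.33
tcp_pos: [0.5004, 0.09, 0.1239]
tool_rot: [[-0.001, 0.819, 0.573], [0.0, 0.573, -0.819], [-1.0, -0.001, -0.001]]
wrist_force: [0.1, -0.3, -1.7]
width: 0.0477
```

>>> {"name": "step_arm", "arguments": {"deltas": [{"dx": -1, "dy": 2.3, "dz": 0, "rx": 0, "ry": 0, "rz": 0, "claw": 0}, {"dx": -1.5, "dy": 3.4, "dz": 0, "rx": 0, "ry": 0, "rz": 0, "claw": 0}, {"dx": -1.5, "dy": 3.4, "dz": 0, "rx": 0, "ry": 0, "rz": 0, "claw": 0}, {"dx": -1.5, "dy": 3.4, "dz": 0, "rx": 0, "ry": 0, "rz": 0, "claw": 0}]}}

```text
time: 11.67
tcp_pos: [0.4871, 0.1219, 0.1242]
tool_rot: [[-0.0, 0.819, 0.573], [-0.0, 0.573, -0.819], [-1.0, -0.0, -0.0]]
wrist_force: [0.0, -0.5, -1.9]
width: 0.0478
```

>>> {"name": "step_arm", "arguments": {"deltas": [{"dx": 0, "dy": 0, "dz": -2, "rx": 0, "ry": 0, "rz": 0, "claw": 0}, {"dx": 0, "dy": 0, "dz": -4.5, "rx": 0, "ry": 0, "rz": 0, "claw": 0}, {"dx": 0, "dy": 0, "dz": -7, "rx": 0, "ry": 0, "rz": 0, "claw": 0}, {"dx": 0, "dy": 0, "dz": -9, "rx": 0, "ry": 0, "rz": 0, "claw": 0}, {"dx": 0, "dy": 0, "dz": -10.3, "rx": 0, "ry": 0, "rz": 0, "claw": 0}]}}

```text
time: 12.08
tcp_pos: [0.4867, 0.1205, 0.0191]
tool_rot: [[-0.003, 0.821, 0.571], [-0.001, 0.571, -0.821], [-1.0, -0.002, -0.001]]
wrist_force: [-0.8, -0.3, -2.1]
width: 0.0475
```

>>> {"name": "step_arm", "arguments": {"deltas": [{"dx": 0, "dy": 0, "dz": -0.5, "rx": 0, "ry": 0, "rz": 0, "claw": 0}, {"dx": 0, "dy": 0, "dz": -0.9, "rx": 0, "ry": 0, "rz": 0, "claw": 0}, {"dx": 0, "dy": 0, "dz": -1.1, "rx": 0, "ry": 0, "rz": 0, "claw": 0}, {"dx": 0, "dy": 0, "dz": -1.2, "rx": 0, "ry": 0, "rz": 0, "claw": 0}, {"dx": 0, "dy": 0, "dz": -1.2, "rx": 0, "ry": 0, "rz": 0, "claw": 0}]}}

```text
time: 12.5
tcp_pos: [0.4875, 0.1219, 0.01]
tool_rot: [[0.001, 0.82, 0.573], [0.0, 0.573, -0.82], [-1.0, 0.001, 0.0]]
wrist_force: [-1.0, 0.6, -2.1]
width: 0.0475
```

>>> {"name": "step_arm", "arguments": {"deltas": [{"dx": 0, "dy": 0, "dz": -0.1, "rx": 0, "ry": 0, "rz": 0, "claw": 0}, {"dx": 0, "dy": 0, "dz": -0.15, "rx": 0, "ry": 0, "rz": 0, "claw": 0}, {"dx": 0, "dy": 0, "dz": -0.15, "rx": 0, "ry": 0, "rz": 0, "claw": 0}]}}

```text
time: 12.75
tcp_pos: [0.4876, 0.1221, 0.0089]
tool_rot: [[0.001, 0.82, 0.573], [0.0, 0.573, -0.82], [-1.0, 0.001, 0.001]]
wrist_force: [-2.2, -1.5, 7.1]
width: 0.0475
```

Contact registered at 7 N. I'll release, then go for the oblong part, jaws across its 34 mm side.

>>> {"name": "step_arm", "arguments": {"deltas": [{"dx": 0, "dy": 0, "dz": 0, "rx": 0, "ry": 0, "rz": 0, "claw": 75}, {"dx": 0, "dy": 0, "dz": 0, "rx": 0, "ry": 0, "rz": 0, "claw": 75}, {"dx": 0, "dy": 0, "dz": 0, "rx": 0, "ry": 0, "rz": 0, "claw": 75}, {"dx": 0, "dy": 0, "dz": 0, "rx": 0, "ry": 0, "rz": 0, "claw": 75}, {"dx": 0, "dy": 0, "dz": 0, "rx": 0, "ry": 0, "rz": 0, "claw": 75}]}}

```text
time: 13.17
tcp_pos: [0.4871, 0.1221, 0.008]
tool_rot: [[0.0, 0.82, 0.573], [0.0, 0.573, -0.82], [-1.0, 0.0, 0.0]]
wrist_force: [-0.7, 0.0, -0.8]
width: 0.0701
```

>>> {"name": "step_arm", "arguments": {"deltas": [{"dx": 0, "dy": 0, "dz": 1, "rx": 0, "ry": 0, "rz": 0, "claw": 75}, {"dx": 0, "dy": 0, "dz": 3, "rx": 0, "ry": 0, "rz": 0, "claw": 75}, {"dx": 0, "dy": 0, "dz": 6, "rx": 0, "ry": 0, "rz": 0, "claw": 75}, {"dx": 0, "dy": 0, "dz": 9, "rx": 0, "ry": 0, "rz": 0, "claw": 75}, {"dx": 0, "dy": 0, "dz": 12, "rx": 0, "ry": 0, "rz": 0, "claw": 75}]}}

```text
time: 13.58
tcp_pos: [0.4868, 0.122, 0.13]
tool_rot: [[0.0, 0.82, 0.573], [0.0, 0.573, -0.82], [-1.0, 0.0, 0.0]]
wrist_force: [-0.7, 0.1, 0.2]
width: 0.0706
```

>>> {"name": "step_arm", "arguments": {"deltas": [{"dx": 2, "dy": 1.5, "dz": 0, "rx": 0, "ry": 0, "rz": -0.1, "claw": 75}, {"dx": 5, "dy": 3.7, "dz": 0, "rx": 0, "ry": 0, "rz": -0.2, "claw": 75}, {"dx": 8, "dy": 5.9, "dz": 0, "rx": 0, "ry": 0, "rz": -0.3, "claw": 75}, {"dx": 11, "dy": 8.1, "dz": 0, "rx": 0, "ry": 0, "rz": -0.4, "claw": 75}, {"dx": 14, "dy": 10.3, "dz": 0, "rx": 0, "ry": 0, "rz": -0.5, "claw": 75}]}}

```text
time: 14.0
tcp_pos: [0.6282, 0.2261, 0.1289]
tool_rot: [[0.001, 0.995, 0.105], [0.0, 0.105, -0.995], [-1.0, 0.001, -0.0]]
wrist_force: [0.4, -0.3, 0.6]
width: 0.0707
```

>>> {"name": "step_arm", "arguments": {"deltas": [{"dx": 1, "dy": 0.7, "dz": 0, "rx": 0, "ry": 0, "rz": -0.1, "claw": 75}, {"dx": 1.9, "dy": 1.4, "dz": 0, "rx": 0, "ry": 0, "rz": -0.2, "claw": 75}, {"dx": 1.9, "dy": 1.4, "dz": 0, "rx": 0, "ry": 0, "rz": -0.3, "claw": 75}, {"dx": 1.9, "dy": 1.4, "dz": 0, "rx": 0, "ry": 0, "rz": -0.4, "claw": 75}, {"dx": 1.9, "dy": 1.4, "dz": 0, "rx": 0, "ry": 0, "rz": -0.455, "claw": 75}]}}

```text
time: 14.42
tcp_pos: [0.6461, 0.2392, 0.1285]
tool_rot: [[-0.0, 0.939, -0.344], [-0.0, -0.344, -0.939], [-1.0, -0.0, 0.0]]
wrist_force: [-0.4, -0.2, -0.3]
width: 0.0706
```

>>> {"name": "step_arm", "arguments": {"deltas": [{"dx": 0, "dy": 0, "dz": 0, "rx": 0, "ry": 0, "rz": 0, "claw": 75}, {"dx": 0, "dy": 0, "dz": 0, "rx": 0, "ry": 0, "rz": 0, "claw": 75}]}}

```text
time: 14.58
tcp_pos: [0.6461, 0.239, 0.1285]
tool_rot: [[0.0, 0.942, -0.336], [0.0, -0.336, -0.942], [-1.0, 0.0, -0.0]]
wrist_force: [0.0, 0.2, 0.1]
width: 0.0706
```

```bash
python3 - <<'E'
from h import *
d=viewer.get_image("scene")
for n,h in dict(hex_nut=.024,oblong_cell=.04).items():
    print(n,[(np.round(r["xyz"],3),round(r["score"],2)) for r in finder.spot_in("scene",n)[:1]])
    for r in finder.silhouettes("scene",n)[:1]:
      q=cloud(d)[r["region"].astype(bool)];t=q[abs(q[:,2]-h)<.007];print(len(t),rect(t))
print(read_state()["tcp_pos"],read_state()["joint_pos"])
E
```

```text
hex_nut [(array([0.491, 0.118, 0.026]), 0.63)]
373 ([486.1, 120.0], 50.8, 50.2, 95.6)
oblong_cell [(array([0.653, 0.231, 0.039]), 0.68)]
494 ([646.6, 237.2], 58.2, 34.7, 160.6)
[0.64611016 0.23900548 0.12810595] [ 1.72547963e+01  3.87462134e+01  6.59789685e+01 -2.43238091e-04
  7.52695116e+01  1.26980226e+02]
```

>>> {"name": "step_arm", "arguments": {"deltas": [{"dx": 0, "dy": 0, "dz": -2, "rx": 0, "ry": 0, "rz": 0, "claw": 75}, {"dx": 0, "dy": 0, "dz": -4.5, "rx": 0, "ry": 0, "rz": 0, "claw": 75}, {"dx": 0, "dy": 0, "dz": -7, "rx": 0, "ry": 0, "rz": 0, "claw": 75}, {"dx": 0, "dy": 0, "dz": -8.5, "rx": 0, "ry": 0, "rz": 0, "claw": 75}, {"dx": 0, "dy": 0, "dz": -9.3, "rx": 0, "ry": 0, "rz": 0, "claw": 75}]}}

```text
time: 15.25
tcp_pos: [0.6451, 0.2387, 0.0324]
tool_rot: [[-0.003, 0.941, -0.338], [-0.001, -0.338, -0.941], [-1.0, -0.003, 0.002]]
wrist_force: [-0.6, -0.6, 0.8]
width: 0.0706
```

>>> {"name": "step_arm", "arguments": {"deltas": [{"dx": 0, "dy": 0, "dz": -0.6, "rx": 0, "ry": 0, "rz": 0, "claw": 75}, {"dx": 0, "dy": 0, "dz": -1, "rx": 0, "ry": 0, "rz": 0, "claw": 75}, {"dx": 0, "dy": 0, "dz": -1, "rx": 0, "ry": 0, "rz": 0, "claw": 0}, {"dx": 0, "dy": 0, "dz": -1, "rx": 0, "ry": 0, "rz": 0, "claw": 0}, {"dx": 0, "dy": 0, "dz": -1, "rx": 0, "ry": 0, "rz": 0, "claw": 0}]}}

```text
time: 15.67
tcp_pos: [0.6466, 0.2392, 0.026]
tool_rot: [[0.001, 0.941, -0.338], [0.0, -0.338, -0.941], [-1.0, 0.001, -0.001]]
wrist_force: [0.8, -1.6, -0.8]
width: 0.0536
```

>>> {"name": "step_arm", "arguments": {"deltas": [{"dx": 0, "dy": 0, "dz": 0, "rx": 0, "ry": 0, "rz": 0, "claw": 0}, {"dx": 0, "dy": 0, "dz": 0, "rx": 0, "ry": 0, "rz": 0, "claw": 0}, {"dx": 0, "dy": 0, "dz": 0, "rx": 0, "ry": 0, "rz": 0, "claw": 0}, {"dx": 0, "dy": 0, "dz": 0, "rx": 0, "ry": 0, "rz": 0, "claw": 0}, {"dx": 0, "dy": 0, "dz": 0, "rx": 0, "ry": 0, "rz": 0, "claw": 0}]}}

```text
time: 16.08
tcp_pos: [0.6462, 0.239, 0.0253]
tool_rot: [[0.0, 0.941, -0.338], [0.0, -0.338, -0.941], [-1.0, 0.0, -0.0]]
wrist_force: [-2.0, -1.5, 3.0]
width: 0.034
```

>>> {"name": "step_arm", "arguments": {"deltas": [{"dx": 0, "dy": 0, "dz": 0, "rx": 0, "ry": 0, "rz": 0, "claw": 0}, {"dx": 0, "dy": 0, "dz": 0, "rx": 0, "ry": 0, "rz": 0, "claw": 0}, {"dx": 0, "dy": 0, "dz": 0, "rx": 0, "ry": 0, "rz": 0, "claw": 0}]}}

```text
time: 16.33
tcp_pos: [0.6462, 0.239, 0.0253]
tool_rot: [[0.0, 0.941, -0.338], [-0.0, -0.338, -0.941], [-1.0, 0.0, -0.0]]
wrist_force: [-1.3, -1.8, 5.0]
width: 0.0339
```

>>> {"name": "step_arm", "arguments": {"deltas": [{"dx": 0, "dy": 0, "dz": 1, "rx": 0, "ry": 0, "rz": 0, "claw": 0}, {"dx": 0, "dy": 0, "dz": 3, "rx": 0, "ry": 0, "rz": 0, "claw": 0}, {"dx": 0, "dy": 0, "dz": 6, "rx": 0, "ry": 0, "rz": 0, "claw": 0}, {"dx": 0, "dy": 0, "dz": 9, "rx": 0, "ry": 0, "rz": 0, "claw": 0}, {"dx": 0, "dy": 0, "dz": 10, "rx": 0, "ry": 0, "rz": 0, "claw": 0}]}}

```text
time: 16.75
tcp_pos: [0.6475, 0.2396, 0.1301]
tool_rot: [[0.006, 0.941, -0.338], [0.002, -0.338, -0.941], [-1.0, 0.005, -0.004]]
wrist_force: [0.3, 0.1, -0.3]
width: 0.0338
```

>>> {"name": "step_arm", "arguments": {"deltas": [{"dx": -2, "dy": 0.9, "dz": 0, "rx": 0, "ry": 0, "rz": 0.08, "claw": 0}, {"dx": -5, "dy": 2.3, "dz": 0, "rx": 0, "ry": 0, "rz": 0.17, "claw": 0}, {"dx": -8, "dy": 3.8, "dz": 0, "rx": 0, "ry": 0, "rz": 0.26, "claw": 0}, {"dx": -11, "dy": 5.2, "dz": 0, "rx": 0, "ry": 0, "rz": 0.35, "claw": 0}, {"dx": -14, "dy": 6.6, "dz": 0, "rx": 0, "ry": 0, "rz": 0.44, "claw": 0}]}}

```text
time: 17.17
tcp_pos: [0.5043, 0.3054, 0.1242]
tool_rot: [[-0.001, 0.995, 0.099], [-0.0, 0.099, -0.995], [-1.0, -0.001, 0.0]]
wrist_force: [0.6, 1.2, -1.7]
width: 0.0339
```

>>> {"name": "step_arm", "arguments": {"deltas": [{"dx": -1.3, "dy": 0.6, "dz": 0, "rx": 0, "ry": 0, "rz": 0.09, "claw": 0}, {"dx": -2.3, "dy": 1.1, "dz": 0, "rx": 0, "ry": 0, "rz": 0.17, "claw": 0}, {"dx": -2.4, "dy": 1.1, "dz": 0, "rx": 0, "ry": 0, "rz": 0.23, "claw": 0}, {"dx": -2.4, "dy": 1.1, "dz": 0, "rx": 0, "ry": 0, "rz": 0.26, "claw": 0}, {"dx": -2.4, "dy": 1.1, "dz": 0, "rx": 0, "ry": 0, "rz": 0.26, "claw": 0}]}}

```text
time: 17.58
tcp_pos: [0.4817, 0.3162, 0.1245]
tool_rot: [[-0.001, 0.937, 0.349], [-0.0, 0.349, -0.937], [-1.0, -0.001, -0.0]]
wrist_force: [0.4, 0.7, -1.5]
width: 0.0335
```

>>> {"name": "step_arm", "arguments": {"deltas": [{"dx": 0, "dy": 0, "dz": 0, "rx": 0, "ry": 0, "rz": 0, "claw": 0}, {"dx": 0, "dy": 0, "dz": 0, "rx": 0, "ry": 0, "rz": 0, "claw": 0}, {"dx": 0, "dy": 0, "dz": 0, "rx": 0, "ry": 0, "rz": 0, "claw": 0}]}}

```text
time: 17.83
tcp_pos: [0.4821, 0.3159, 0.1247]
tool_rot: [[-0.0, 0.938, 0.346], [-0.0, 0.346, -0.938], [-1.0, -0.0, -0.0]]
wrist_force: [0.1, 0.7, -1.1]
width: 0.0336
```

Same lowering pattern. Contact is expected at a TCP height of about 9 mm.

>>> {"name": "step_arm", "arguments": {"deltas": [{"dx": 0, "dy": 0, "dz": -2, "rx": 0, "ry": 0, "rz": 0, "claw": 0}, {"dx": 0, "dy": 0, "dz": -4.5, "rx": 0, "ry": 0, "rz": 0, "claw": 0}, {"dx": 0, "dy": 0, "dz": -7, "rx": 0, "ry": 0, "rz": 0, "claw": 0}, {"dx": 0, "dy": 0, "dz": -9, "rx": 0, "ry": 0, "rz": 0, "claw": 0}, {"dx": 0, "dy": 0, "dz": -10.2, "rx": 0, "ry": 0, "rz": 0, "claw": 0}]}}

```text
time: 18.25
tcp_pos: [0.4813, 0.3155, 0.0206]
tool_rot: [[-0.002, 0.938, 0.347], [-0.001, 0.347, -0.938], [-1.0, -0.003, 0.0]]
wrist_force: [-0.1, 0.1, -1.5]
width: 0.0336
```

>>> {"name": "step_arm", "arguments": {"deltas": [{"dx": 0, "dy": 0, "dz": -0.5, "rx": 0, "ry": 0, "rz": 0, "claw": 0}, {"dx": 0, "dy": 0, "dz": -0.9, "rx": 0, "ry": 0, "rz": 0, "claw": 0}, {"dx": 0, "dy": 0, "dz": -1.1, "rx": 0, "ry": 0, "rz": 0, "claw": 0}, {"dx": 0, "dy": 0, "dz": -1.2, "rx": 0, "ry": 0, "rz": 0, "claw": 0}, {"dx": 0, "dy": 0, "dz": -1.2, "rx": 0, "ry": 0, "rz": 0, "claw": 0}]}}

```text
time: 18.67
tcp_pos: [0.4825, 0.3163, 0.0117]
tool_rot: [[0.001, 0.938, 0.347], [0.001, 0.347, -0.938], [-1.0, 0.001, -0.0]]
wrist_force: [1.1, 0.3, -1.0]
width: 0.0336
```

>>> {"name": "step_arm", "arguments": {"deltas": [{"dx": 0, "dy": 0, "dz": -0.1, "rx": 0, "ry": 0, "rz": 0, "claw": 0}, {"dx": 0, "dy": 0, "dz": -0.1, "rx": 0, "ry": 0, "rz": 0, "claw": 0}, {"dx": 0, "dy": 0, "dz": -0.1, "rx": 0, "ry": 0, "rz": 0, "claw": 0}]}}

```text
time: 18.92
tcp_pos: [0.4823, 0.3161, 0.0103]
tool_rot: [[0.0, 0.938, 0.347], [0.0, 0.347, -0.938], [-1.0, 0.0, -0.0]]
wrist_force: [-0.7, -0.1, -1.1]
width: 0.0338
```

>>> {"name": "step_arm", "arguments": {"deltas": [{"dx": 0, "dy": 0, "dz": -0.1, "rx": 0, "ry": 0, "rz": 0, "claw": 0}, {"dx": 0, "dy": 0, "dz": -0.15, "rx": 0, "ry": 0, "rz": 0, "claw": 0}, {"dx": 0, "dy": 0, "dz": -0.15, "rx": 0, "ry": 0, "rz": 0, "claw": 0}]}}

```text
time: 19.17
tcp_pos: [0.4823, 0.3161, 0.0093]
tool_rot: [[0.001, 0.938, 0.347], [0.0, 0.347, -0.938], [-1.0, 0.001, -0.0]]
wrist_force: [-3.6, -1.7, 7.0]
width: 0.0335
```

Contact. Release, lift, and measure the round cell and the placed oblong.

>>> {"name": "step_arm", "arguments": {"deltas": [{"dx": 0, "dy": 0, "dz": 0, "rx": 0, "ry": 0, "rz": 0, "claw": 70}, {"dx": 0, "dy": 0, "dz": 0, "rx": 0, "ry": 0, "rz": 0, "claw": 70}, {"dx": 0, "dy": 0, "dz": 0, "rx": 0, "ry": 0, "rz": 0, "claw": 70}, {"dx": 0, "dy": 0, "dz": 0, "rx": 0, "ry": 0, "rz": 0, "claw": 70}, {"dx": 0, "dy": 0, "dz": 0, "rx": 0, "ry": 0, "rz": 0, "claw": 70}]}}

```text
time: 19.58
tcp_pos: [0.4821, 0.316, 0.0083]
tool_rot: [[-0.0, 0.938, 0.347], [-0.0, 0.347, -0.938], [-1.0, -0.0, -0.0]]
wrist_force: [-0.7, 0.2, -0.5]
width: 0.0631
```

>>> {"name": "step_arm", "arguments": {"deltas": [{"dx": 0, "dy": 0, "dz": 1, "rx": 0, "ry": 0, "rz": 0, "claw": 100}, {"dx": 0, "dy": 0, "dz": 3, "rx": 0, "ry": 0, "rz": 0, "claw": 100}, {"dx": 0, "dy": 0, "dz": 6, "rx": 0, "ry": 0, "rz": 0, "claw": 100}, {"dx": 0, "dy": 0, "dz": 9, "rx": 0, "ry": 0, "rz": 0, "claw": 100}, {"dx": 0, "dy": 0, "dz": 12, "rx": 0, "ry": 0, "rz": 0, "claw": 100}]}}

```text
time: 20.0
tcp_pos: [0.4819, 0.3159, 0.1305]
tool_rot: [[0.0, 0.938, 0.347], [0.0, 0.347, -0.938], [-1.0, 0.0, -0.0]]
wrist_force: [-0.8, 0.7, 1.0]
width: 0.093
```

```bash
cat >m.py <<'E'
import sys
from h import *
for c in("top","scene"):
  d=viewer.get_image(c)
  for n,z in zip(sys.argv[1::2],sys.argv[2::2]):
    for r in finder.silhouettes(c,n)[:1]:
      q=cloud(d)[r["region"].astype(bool)];t=q[abs(q[:,2]-float(z))<.006]
      k,_=cv2.minEnclosingCircle((t[:,:2]*1e3).astype(np.float32)) if len(t) else (0,0)
      print(c,n,round(r["score"],2),len(t),rect(t) if len(t) else "",np.round(k,1),round(_,1))
print(read_state()["tcp_pos"])
E
python3 m.py oblong_cell .024 round_cell .02
```

```text
top round_cell 0.74 524 ([645.7, 240.2], 67.2, 65.9, 91.4) [646.3 240.8] 34.6
scene oblong_cell 0.95 362 ([483.5, 317.1], 58.3, 37.4, 20.0) [483.5 316. ] 32.6
scene round_cell 0.89 747 ([647.3, 235.0], 66.3, 64.4, 174.9) [646.9 236.2] 34.0
[0.48165418 0.31576519 0.12758562]
```

>>> {"name": "step_arm", "arguments": {"deltas": [{"dx": 3, "dy": -1.4, "dz": 0, "rx": 0, "ry": 0, "rz": 0, "claw": 100}, {"dx": 6.5, "dy": -3.1, "dz": 0, "rx": 0, "ry": 0, "rz": 0, "claw": 100}, {"dx": 10, "dy": -4.7, "dz": 0, "rx": 0, "ry": 0, "rz": 0, "claw": 100}, {"dx": 13.5, "dy": -6.3, "dz": 0, "rx": 0, "ry": 0, "rz": 0, "claw": 100}, {"dx": 16, "dy": -7.5, "dz": 0, "rx": 0, "ry": 0, "rz": 0, "claw": 100}]}}

```text
time: 20.72
tcp_pos: [0.6438, 0.2391, 0.1267]
tool_rot: [[-0.002, 0.938, 0.346], [-0.001, 0.346, -0.938], [-1.0, -0.002, 0.0]]
wrist_force: [-0.2, -0.1, -0.7]
width: 0.0942
```

>>> {"name": "step_arm", "arguments": {"deltas": [{"dx": 0.5, "dy": -0.25, "dz": 0, "rx": 0, "ry": 0, "rz": 0, "claw": 100}, {"dx": 0.5, "dy": -0.25, "dz": -2, "rx": 0, "ry": 0, "rz": 0, "claw": 100}, {"dx": 0.5, "dy": -0.25, "dz": -4.5, "rx": 0, "ry": 0, "rz": 0, "claw": 100}, {"dx": 0.5, "dy": -0.25, "dz": -7, "rx": 0, "ry": 0, "rz": 0, "claw": 100}, {"dx": 0.5, "dy": -0.25, "dz": -8.5, "rx": 0, "ry": 0, "rz": 0, "claw": 100}]}}

```text
time: 21.13
tcp_pos: [0.6452, 0.2383, 0.0392]
tool_rot: [[-0.005, 0.938, 0.348], [-0.001, 0.348, -0.938], [-1.0, -0.005, -0.0]]
wrist_force: [-0.1, -0.1, -0.6]
width: 0.0939
```

>>> {"name": "step_arm", "arguments": {"deltas": [{"dx": 0, "dy": 0, "dz": 0, "rx": 0, "ry": 0, "rz": 0, "claw": 100}, {"dx": 0, "dy": 0, "dz": 0, "rx": 0, "ry": 0, "rz": 0, "claw": 100}, {"dx": 0, "dy": 0, "dz": 0, "rx": 0, "ry": 0, "rz": 0, "claw": 100}]}}

```text
time: 21.38
tcp_pos: [0.6474, 0.2388, 0.0444]
tool_rot: [[0.001, 0.938, 0.348], [0.0, 0.348, -0.938], [-1.0, 0.001, -0.0]]
wrist_force: [0.2, -0.4, -0.3]
width: 0.0938
```

>>> {"name": "step_arm", "arguments": {"deltas": [{"dx": 0, "dy": 0, "dz": -1.2, "rx": 0, "ry": 0, "rz": 0, "claw": 100}, {"dx": 0, "dy": 0, "dz": -2.4, "rx": 0, "ry": 0, "rz": 0, "claw": 100}, {"dx": 0, "dy": 0, "dz": -3.2, "rx": 0, "ry": 0, "rz": 0, "claw": 100}, {"dx": 0, "dy": 0, "dz": -3.6, "rx": 0, "ry": 0, "rz": 0, "claw": 100}, {"dx": 0, "dy": 0, "dz": -3.8, "rx": 0, "ry": 0, "rz": 0, "claw": 100}]}}

```text
time: 21.8
tcp_pos: [0.6467, 0.2384, 0.0041]
tool_rot: [[-0.002, 0.938, 0.347], [-0.0, 0.347, -0.938], [-1.0, -0.002, -0.0]]
wrist_force: [-0.0, -0.8, 0.0]
width: 0.094
```

>>> {"name": "step_arm", "arguments": {"deltas": [{"dx": 0, "dy": 0, "dz": 0, "rx": 0, "ry": 0, "rz": 0, "claw": 0}, {"dx": 0, "dy": 0, "dz": 0, "rx": 0, "ry": 0, "rz": 0, "claw": 0}, {"dx": 0, "dy": 0, "dz": 0, "rx": 0, "ry": 0, "rz": 0, "claw": 0}, {"dx": 0, "dy": 0, "dz": 0, "rx": 0, "ry": 0, "rz": 0, "claw": 0}, {"dx": 0, "dy": 0, "dz": 0, "rx": 0, "ry": 0, "rz": 0, "claw": 0}]}}

```text
time: 22.22
tcp_pos: [0.6473, 0.2385, 0.0059]
tool_rot: [[0.001, 0.938, 0.347], [0.0, 0.347, -0.938], [-1.0, 0.001, 0.0]]
wrist_force: [0.8, -0.8, 2.1]
width: 0.0666
```

>>> {"name": "step_arm", "arguments": {"deltas": [{"dx": 0, "dy": 0, "dz": 0, "rx": 0, "ry": 0, "rz": 0, "claw": 0}, {"dx": 0, "dy": 0, "dz": 0, "rx": 0, "ry": 0, "rz": 0, "claw": 0}, {"dx": 0, "dy": 0, "dz": 0, "rx": 0, "ry": 0, "rz": 0, "claw": 0}]}}

```text
time: 22.47
tcp_pos: [0.6473, 0.2385, 0.0059]
tool_rot: [[0.001, 0.938, 0.347], [0.0, 0.347, -0.938], [-1.0, 0.001, 0.0]]
wrist_force: [-0.2, -1.3, 3.2]
width: 0.0663
```

>>> {"name": "step_arm", "arguments": {"deltas": [{"dx": 0, "dy": 0, "dz": 1, "rx": 0, "ry": 0, "rz": 0, "claw": 0}, {"dx": 0, "dy": 0, "dz": 3, "rx": 0, "ry": 0, "rz": 0, "claw": 0}, {"dx": 0, "dy": 0, "dz": 6, "rx": 0, "ry": 0, "rz": 0, "claw": 0}, {"dx": 0, "dy": 0, "dz": 9, "rx": 0, "ry": 0, "rz": 0, "claw": 0}, {"dx": 0, "dy": 0, "dz": 10.5, "rx": 0, "ry": 0, "rz": 0, "claw": 0}]}}

```text
time: 22.88
tcp_pos: [0.648, 0.2389, 0.1149]
tool_rot: [[0.004, 0.938, 0.347], [0.001, 0.347, -0.938], [-1.0, 0.004, 0.0]]
wrist_force: [0.3, 0.2, -0.7]
width: 0.0663
```

>>> {"name": "step_arm", "arguments": {"deltas": [{"dx": -0.9, "dy": -1.6, "dz": 0, "rx": 0, "ry": 0, "rz": 0, "claw": 0}, {"dx": -2.4, "dy": -4.4, "dz": 0, "rx": 0, "ry": 0, "rz": 0, "claw": 0}, {"dx": -4.2, "dy": -7.6, "dz": 0, "rx": 0, "ry": 0, "rz": 0, "claw": 0}, {"dx": -6, "dy": -10.9, "dz": 0, "rx": 0, "ry": 0, "rz": 0, "claw": 0}, {"dx": -7.8, "dy": -14.2, "dz": 0, "rx": 0, "ry": 0, "rz": 0, "claw": 0}]}}

```text
time: 23.3
tcp_pos: [0.5678, 0.0954, 0.1107]
tool_rot: [[-0.0, 0.938, 0.348], [0.0, 0.348, -0.938], [-1.0, -0.0, -0.0]]
wrist_force: [0.2, -0.5, -1.9]
width: 0.0665
```

>>> {"name": "step_arm", "arguments": {"deltas": [{"dx": -1.8, "dy": -3.3, "dz": 0, "rx": 0, "ry": 0, "rz": 0, "claw": 0}, {"dx": -3.6, "dy": -6.5, "dz": 0, "rx": 0, "ry": 0, "rz": 0, "claw": 0}, {"dx": -5.4, "dy": -9.8, "dz": 0, "rx": 0, "ry": 0, "rz": 0, "claw": 0}, {"dx": -7.2, "dy": -13, "dz": 0, "rx": 0, "ry": 0, "rz": 0, "claw": 0}, {"dx": -8.6, "dy": -15.6, "dz": 0, "rx": 0, "ry": 0, "rz": 0, "claw": 0}]}}

```text
time: 23.72
tcp_pos: [0.4816, -0.0611, 0.1109]
tool_rot: [[0.0, 0.938, 0.347], [-0.0, 0.347, -0.938], [-1.0, 0.0, 0.0]]
wrist_force: [1.1, -0.1, -1.3]
width: 0.0663
```

>>> {"name": "step_arm", "arguments": {"deltas": [{"dx": -0.8, "dy": -1.5, "dz": 0, "rx": 0, "ry": 0, "rz": 0, "claw": 0}, {"dx": -1, "dy": -1.8, "dz": 0, "rx": 0, "ry": 0, "rz": 0, "claw": 0}, {"dx": -1, "dy": -1.8, "dz": 0, "rx": 0, "ry": 0, "rz": 0, "claw": 0}, {"dx": -1, "dy": -1.8, "dz": 0, "rx": 0, "ry": 0, "rz": 0, "claw": 0}]}}

```text
time: 24.05
tcp_pos: [0.4735, -0.077, 0.1108]
tool_rot: [[0.0, 0.938, 0.347], [0.0, 0.347, -0.938], [-1.0, 0.0, 0.0]]
wrist_force: [0.2, -0.8, -2.1]
width: 0.0667
```

>>> {"name": "step_arm", "arguments": {"deltas": [{"dx": 0, "dy": 0, "dz": -2, "rx": 0, "ry": 0, "rz": 0, "claw": 0}, {"dx": 0, "dy": 0, "dz": -4.5, "rx": 0, "ry": 0, "rz": 0, "claw": 0}, {"dx": 0, "dy": 0, "dz": -6.7, "rx": 0, "ry": 0, "rz": 0, "claw": 0}, {"dx": 0, "dy": 0, "dz": -8, "rx": 0, "ry": 0, "rz": 0, "claw": 0}, {"dx": 0, "dy": 0, "dz": -8.8, "rx": 0, "ry": 0, "rz": 0, "claw": 0}]}}

```text
time: 24.47
tcp_pos: [0.4729, -0.0762, 0.0208]
tool_rot: [[-0.002, 0.937, 0.349], [0.001, 0.349, -0.937], [-1.0, -0.002, -0.001]]
wrist_force: [0.1, 0.7, -1.5]
width: 0.0664
```

>>> {"name": "step_arm", "arguments": {"deltas": [{"dx": 0, "dy": 0, "dz": -0.4, "rx": 0, "ry": 0, "rz": 0, "claw": 0}, {"dx": 0, "dy": 0, "dz": -0.8, "rx": 0, "ry": 0, "rz": 0, "claw": 0}, {"dx": 0, "dy": 0, "dz": -1, "rx": 0, "ry": 0, "rz": 0, "claw": 0}, {"dx": 0, "dy": 0, "dz": -1.1, "rx": 0, "ry": 0, "rz": 0, "claw": 0}, {"dx": 0, "dy": 0, "dz": -1.15, "rx": 0, "ry": 0, "rz": 0, "claw": 0}]}}

```text
time: 24.88
tcp_pos: [0.4735, -0.0775, 0.0114]
tool_rot: [[0.001, 0.938, 0.347], [-0.0, 0.347, -0.938], [-1.0, 0.001, 0.0]]
wrist_force: [0.5, -0.6, -1.5]
width: 0.0666
```

>>> {"name": "step_arm", "arguments": {"deltas": [{"dx": 0, "dy": 0, "dz": -0.05, "rx": 0, "ry": 0, "rz": 0, "claw": 0}, {"dx": 0, "dy": 0, "dz": -0.1, "rx": 0, "ry": 0, "rz": 0, "claw": 0}, {"dx": 0, "dy": 0, "dz": -0.1, "rx": 0, "ry": 0, "rz": 0, "claw": 0}]}}

```text
time: 25.13
tcp_pos: [0.4732, -0.0775, 0.0101]
tool_rot: [[0.0, 0.938, 0.347], [-0.0, 0.347, -0.938], [-1.0, 0.0, 0.0]]
wrist_force: [-0.9, 0.4, -1.7]
width: 0.0661
```

>>> {"name": "step_arm", "arguments": {"deltas": [{"dx": 0, "dy": 0, "dz": -0.05, "rx": 0, "ry": 0, "rz": 0, "claw": 0}, {"dx": 0, "dy": 0, "dz": -0.1, "rx": 0, "ry": 0, "rz": 0, "claw": 0}, {"dx": 0, "dy": 0, "dz": -0.1, "rx": 0, "ry": 0, "rz": 0, "claw": 0}]}}

```text
time: 25.38
tcp_pos: [0.4733, -0.0775, 0.0098]
tool_rot: [[0.0, 0.938, 0.347], [-0.0, 0.347, -0.938], [-1.0, 0.0, 0.0]]
wrist_force: [-4.7, 0.3, 11.7]
width: 0.0664
```

>>> {"name": "step_arm", "arguments": {"deltas": [{"dx": 0, "dy": 0, "dz": 0, "rx": 0, "ry": 0, "rz": 0, "claw": 100}, {"dx": 0, "dy": 0, "dz": 0, "rx": 0, "ry": 0, "rz": 0, "claw": 100}, {"dx": 0, "dy": 0, "dz": 0, "rx": 0, "ry": 0, "rz": 0, "claw": 100}, {"dx": 0, "dy": 0, "dz": 0, "rx": 0, "ry": 0, "rz": 0, "claw": 100}, {"dx": 0, "dy": 0, "dz": 0, "rx": 0, "ry": 0, "rz": 0, "claw": 100}]}}

```text
time: 25.8
tcp_pos: [0.4731, -0.0775, 0.0089]
tool_rot: [[-0.0, 0.938, 0.347], [0.0, 0.347, -0.938], [-1.0, -0.0, -0.0]]
wrist_force: [0.5, -0.4, -0.4]
width: 0.093
```

>>> {"name": "step_arm", "arguments": {"deltas": [{"dx": 0, "dy": 0, "dz": 1, "rx": 0, "ry": 0, "rz": 0, "claw": 100}, {"dx": 0, "dy": 0, "dz": 3, "rx": 0, "ry": 0, "rz": 0, "claw": 100}, {"dx": 0, "dy": 0, "dz": 6, "rx": 0, "ry": 0, "rz": 0, "claw": 100}, {"dx": 0, "dy": 0, "dz": 9, "rx": 0, "ry": 0, "rz": 0, "claw": 100}, {"dx": 0, "dy": 0, "dz": 10.5, "rx": 0, "ry": 0, "rz": 0, "claw": 100}]}}

```text
time: 26.22
tcp_pos: [0.4741, -0.0777, 0.1179]
tool_rot: [[0.004, 0.938, 0.347], [-0.001, 0.347, -0.938], [-1.0, 0.003, 0.002]]
wrist_force: [0.2, 0.3, 0.6]
width: 0.0943
```

>>> {"name": "step_arm", "arguments": {"deltas": [{"dx": 2.5, "dy": -2.4, "dz": 0, "rx": 0, "ry": 0, "rz": -0.08, "claw": 100}, {"dx": 5.2, "dy": -5, "dz": 0, "rx": 0, "ry": 0, "rz": -0.16, "claw": 100}, {"dx": 8, "dy": -7.7, "dz": 0, "rx": 0, "ry": 0, "rz": -0.23, "claw": 100}, {"dx": 10.7, "dy": -10.3, "dz": 0, "rx": 0, "ry": 0, "rz": -0.288, "claw": 100}, {"dx": 13.4, "dy": -12.9, "dz": 0, "rx": 0, "ry": 0, "rz": -0.288, "claw": 100}]}}

```text
time: 26.63
tcp_pos: [0.6081, -0.2078, 0.1148]
tool_rot: [[0.0, 0.998, 0.063], [-0.0, 0.063, -0.998], [-1.0, 0.0, 0.0]]
wrist_force: [0.9, -0.1, -0.0]
width: 0.0938
```

>>> {"name": "step_arm", "arguments": {"deltas": [{"dx": 2.5, "dy": -2.4, "dz": 0, "rx": 0, "ry": 0, "rz": 0, "claw": 100}, {"dx": 4.5, "dy": -4.3, "dz": 0, "rx": 0, "ry": 0, "rz": 0, "claw": 100}, {"dx": 4.5, "dy": -4.3, "dz": 0, "rx": 0, "ry": 0, "rz": 0, "claw": 100}, {"dx": 4.5, "dy": -4.3, "dz": 0, "rx": 0, "ry": 0, "rz": 0, "claw": 100}, {"dx": 4.5, "dy": -4.3, "dz": 0, "rx": 0, "ry": 0, "rz": 0, "claw": 100}]}}

```text
time: 27.05
tcp_pos: [0.6517, -0.2489, 0.1142]
tool_rot: [[-0.0, 0.998, 0.067], [0.0, 0.067, -0.998], [-1.0, -0.0, -0.0]]
wrist_force: [0.3, 0.9, 0.2]
width: 0.0943
```

```bash
python3 m.py square_cell .02 round_cell .024
```

```text
top round_cell 0.89 516 ([471.8, -75.2], 64.0, 61.9, 179.6) [472.1 -74.1] 33.5
scene square_cell 0.95 1155 ([651.7, -250.7], 68.5, 67.1, 4.3) [ 652.7 -250.5] 45.7
scene round_cell 0.8 566 ([472.9, -76.3], 66.4, 64.3, 178.7) [472.  -77.2] 34.5
[ 0.65199895 -0.24903952  0.11453567]
```

>>> {"name": "step_arm", "arguments": {"deltas": [{"dx": 0, "dy": 0, "dz": -2, "rx": 0, "ry": 0, "rz": 0, "claw": 100}, {"dx": 0, "dy": 0, "dz": -4.5, "rx": 0, "ry": 0, "rz": 0, "claw": 100}, {"dx": 0, "dy": 0, "dz": -6.5, "rx": 0, "ry": 0, "rz": 0, "claw": 100}, {"dx": 0, "dy": 0, "dz": -7.7, "rx": 0, "ry": 0, "rz": 0, "claw": 100}, {"dx": 0, "dy": 0, "dz": -8.4, "rx": 0, "ry": 0, "rz": 0, "claw": 100}]}}

```text
time: 27.77
tcp_pos: [0.6515, -0.2491, 0.0284]
tool_rot: [[-0.002, 0.998, 0.067], [0.001, 0.067, -0.998], [-1.0, -0.002, -0.001]]
wrist_force: [0.5, -0.2, 0.1]
width: 0.094
```

>>> {"name": "step_arm", "arguments": {"deltas": [{"dx": 0, "dy": 0, "dz": -0.8, "rx": 0, "ry": 0, "rz": 0, "claw": 100}, {"dx": 0, "dy": 0, "dz": -1.5, "rx": 0, "ry": 0, "rz": 0, "claw": 100}, {"dx": 0, "dy": 0, "dz": -2, "rx": 0, "ry": 0, "rz": 0, "claw": 100}, {"dx": 0, "dy": 0, "dz": -2.3, "rx": 0, "ry": 0, "rz": 0, "claw": 100}, {"dx": 0, "dy": 0, "dz": -2.4, "rx": 0, "ry": 0, "rz": 0, "claw": 100}]}}

```text
time: 28.18
tcp_pos: [0.6521, -0.2495, 0.0058]
tool_rot: [[-0.0, 0.998, 0.067], [0.0, 0.067, -0.998], [-1.0, -0.0, -0.0]]
wrist_force: [-0.1, -0.1, 0.2]
width: 0.0941
```

>>> {"name": "step_arm", "arguments": {"deltas": [{"dx": 0, "dy": 0, "dz": 0, "rx": 0, "ry": 0, "rz": 0, "claw": 0}, {"dx": 0, "dy": 0, "dz": 0, "rx": 0, "ry": 0, "rz": 0, "claw": 0}, {"dx": 0, "dy": 0, "dz": 0, "rx": 0, "ry": 0, "rz": 0, "claw": 0}, {"dx": 0, "dy": 0, "dz": 0, "rx": 0, "ry": 0, "rz": 0, "claw": 0}, {"dx": 0, "dy": 0, "dz": 0, "rx": 0, "ry": 0, "rz": 0, "claw": 0}]}}

```text
time: 28.6
tcp_pos: [0.6523, -0.2496, 0.0063]
tool_rot: [[0.001, 0.998, 0.067], [-0.0, 0.067, -0.998], [-1.0, 0.0, 0.0]]
wrist_force: [-0.7, -0.3, 1.6]
width: 0.0654
```

>>> {"name": "step_arm", "arguments": {"deltas": [{"dx": 0, "dy": 0, "dz": 0, "rx": 0, "ry": 0, "rz": 0, "claw": 0}, {"dx": 0, "dy": 0, "dz": 0, "rx": 0, "ry": 0, "rz": 0, "claw": 0}, {"dx": 0, "dy": 0, "dz": 0, "rx": 0, "ry": 0, "rz": 0, "claw": 0}]}}

```text
time: 28.85
tcp_pos: [0.6523, -0.2496, 0.0063]
tool_rot: [[0.001, 0.998, 0.067], [-0.0, 0.067, -0.998], [-1.0, 0.001, 0.0]]
wrist_force: [0.1, -0.8, 2.9]
width: 0.0652
```

>>> {"name": "step_arm", "arguments": {"deltas": [{"dx": 0, "dy": 0, "dz": 1, "rx": 0, "ry": 0, "rz": 0, "claw": 0}, {"dx": 0, "dy": 0, "dz": 3, "rx": 0, "ry": 0, "rz": 0, "claw": 0}, {"dx": 0, "dy": 0, "dz": 6, "rx": 0, "ry": 0, "rz": 0, "claw": 0}, {"dx": 0, "dy": 0, "dz": 8.5, "rx": 0, "ry": 0, "rz": 0, "claw": 0}, {"dx": 0, "dy": 0, "dz": 9.5, "rx": 0, "ry": 0, "rz": 0, "claw": 0}]}}

```text
time: 29.27
tcp_pos: [0.6532, -0.2498, 0.1054]
tool_rot: [[0.004, 0.998, 0.067], [-0.002, 0.067, -0.998], [-1.0, 0.004, 0.002]]
wrist_force: [0.4, 0.1, -1.4]
width: 0.0657
```

>>> {"name": "step_arm", "arguments": {"deltas": [{"dx": 0, "dy": 2, "dz": 0, "rx": 0, "ry": 0, "rz": 0, "claw": 0}, {"dx": 0.1, "dy": 5, "dz": 0, "rx": 0, "ry": 0, "rz": 0, "claw": 0}, {"dx": 0.2, "dy": 8.5, "dz": 0, "rx": 0, "ry": 0, "rz": 0, "claw": 0}, {"dx": 0.2, "dy": 12, "dz": 0, "rx": 0, "ry": 0, "rz": 0, "claw": 0}, {"dx": 0.3, "dy": 15.5, "dz": 0, "rx": 0, "ry": 0, "rz": 0, "claw": 0}]}}

```text
time: 29.68
tcp_pos: [0.6544, -0.0929, 0.1002]
tool_rot: [[-0.001, 0.998, 0.066], [0.0, 0.066, -0.998], [-1.0, -0.001, -0.0]]
wrist_force: [-0.2, -1.2, -0.8]
width: 0.066
```

>>> {"name": "step_arm", "arguments": {"deltas": [{"dx": 0.1, "dy": 3.5, "dz": 0, "rx": 0, "ry": 0, "rz": 0, "claw": 0}, {"dx": 0.1, "dy": 6.5, "dz": 0, "rx": 0, "ry": 0, "rz": 0, "claw": 0}, {"dx": 0.1, "dy": 8.5, "dz": 0, "rx": 0, "ry": 0, "rz": 0, "claw": 0}, {"dx": 0.1, "dy": 8.5, "dz": 0, "rx": 0, "ry": 0, "rz": 0, "claw": 0}, {"dx": 0.1, "dy": 8.5, "dz": 0, "rx": 0, "ry": 0, "rz": 0, "claw": 0}]}}

```text
time: 30.1
tcp_pos: [0.6558, -0.0085, 0.1004]
tool_rot: [[-0.001, 0.998, 0.069], [0.0, 0.069, -0.998], [-1.0, -0.001, -0.0]]
wrist_force: [0.4, -0.8, -2.2]
width: 0.0657
```

Next I lower to a TCP height of about 11 mm, then creep down.

>>> {"name": "step_arm", "arguments": {"deltas": [{"dx": 0, "dy": 0, "dz": -2, "rx": 0, "ry": 0, "rz": 0, "claw": 0}, {"dx": 0, "dy": 0, "dz": -4.3, "rx": 0, "ry": 0, "rz": 0, "claw": 0}, {"dx": 0, "dy": 0, "dz": -6, "rx": 0, "ry": 0, "rz": 0, "claw": 0}, {"dx": 0, "dy": 0, "dz": -7, "rx": 0, "ry": 0, "rz": 0, "claw": 0}, {"dx": 0, "dy": 0, "dz": -7.6, "rx": 0, "ry": 0, "rz": 0, "claw": 0}]}}

```text
time: 30.52
tcp_pos: [0.6555, -0.0105, 0.0233]
tool_rot: [[-0.002, 0.998, 0.066], [0.0, 0.066, -0.998], [-1.0, -0.002, -0.0]]
wrist_force: [0.1, -0.2, -2.5]
width: 0.0654
```

>>> {"name": "step_arm", "arguments": {"deltas": [{"dx": 0, "dy": 0, "dz": -0.5, "rx": 0, "ry": 0, "rz": 0, "claw": 0}, {"dx": 0, "dy": 0, "dz": -0.9, "rx": 0, "ry": 0, "rz": 0, "claw": 0}, {"dx": 0, "dy": 0, "dz": -1.2, "rx": 0, "ry": 0, "rz": 0, "claw": 0}, {"dx": 0, "dy": 0, "dz": -1.3, "rx": 0, "ry": 0, "rz": 0, "claw": 0}, {"dx": 0, "dy": 0, "dz": -1.3, "rx": 0, "ry": 0, "rz": 0, "claw": 0}]}}

```text
time: 30.93
tcp_pos: [0.6562, -0.0095, 0.0122]
tool_rot: [[0.0, 0.998, 0.067], [-0.0, 0.067, -0.998], [-1.0, 0.0, 0.0]]
wrist_force: [-0.1, 0.1, -2.3]
width: 0.0656
```

>>> {"name": "step_arm", "arguments": {"deltas": [{"dx": 0, "dy": 0, "dz": -0.05, "rx": 0, "ry": 0, "rz": 0, "claw": 0}, {"dx": 0, "dy": 0, "dz": -0.1, "rx": 0, "ry": 0, "rz": 0, "claw": 0}, {"dx": 0, "dy": 0, "dz": -0.1, "rx": 0, "ry": 0, "rz": 0, "claw": 0}]}}

```text
time: 31.18
tcp_pos: [0.6562, -0.0094, 0.0111]
tool_rot: [[0.0, 0.998, 0.067], [-0.0, 0.067, -0.998], [-1.0, 0.0, 0.0]]
wrist_force: [0.3, -0.2, -2.3]
width: 0.0659
```

>>> {"name": "step_arm", "arguments": {"deltas": [{"dx": 0, "dy": 0, "dz": -0.05, "rx": 0, "ry": 0, "rz": 0, "claw": 0}, {"dx": 0, "dy": 0, "dz": -0.1, "rx": 0, "ry": 0, "rz": 0, "claw": 0}, {"dx": 0, "dy": 0, "dz": -0.1, "rx": 0, "ry": 0, "rz": 0, "claw": 0}]}}

```text
time: 31.43
tcp_pos: [0.6562, -0.0095, 0.0103]
tool_rot: [[0.0, 0.998, 0.067], [-0.0, 0.067, -0.998], [-1.0, 0.0, 0.0]]
wrist_force: [-1.6, 0.6, 2.1]
width: 0.0658
```

Contact. Release, lift clear and back away, then take a final check.

>>> {"name": "step_arm", "arguments": {"deltas": [{"dx": 0, "dy": 0, "dz": 0, "rx": 0, "ry": 0, "rz": 0, "claw": 100}, {"dx": 0, "dy": 0, "dz": 0, "rx": 0, "ry": 0, "rz": 0, "claw": 100}, {"dx": 0, "dy": 0, "dz": 0, "rx": 0, "ry": 0, "rz": 0, "claw": 100}, {"dx": 0, "dy": 0, "dz": 0, "rx": 0, "ry": 0, "rz": 0, "claw": 100}, {"dx": 0, "dy": 0, "dz": 0, "rx": 0, "ry": 0, "rz": 0, "claw": 100}]}}

```text
time: 31.85
tcp_pos: [0.6561, -0.0095, 0.0099]
tool_rot: [[0.0, 0.998, 0.067], [-0.0, 0.067, -0.998], [-1.0, 0.0, 0.0]]
wrist_force: [0.6, 0.1, -0.1]
width: 0.0932
```

>>> {"name": "step_arm", "arguments": {"deltas": [{"dx": 0, "dy": 0, "dz": 1, "rx": 0, "ry": 0, "rz": 0, "claw": 100}, {"dx": 0, "dy": 0, "dz": 4, "rx": 0, "ry": 0, "rz": 0, "claw": 100}, {"dx": 0, "dy": 0, "dz": 8, "rx": 0, "ry": 0, "rz": 0, "claw": 100}, {"dx": 0, "dy": 0, "dz": 12, "rx": 0, "ry": 0, "rz": 0, "claw": 100}, {"dx": 0, "dy": 0, "dz": 16, "rx": 0, "ry": 0, "rz": 0, "claw": 100}]}}

```text
time: 32.27
tcp_pos: [0.6558, -0.0094, 0.1726]
tool_rot: [[0.0, 0.998, 0.067], [0.0, 0.067, -0.998], [-1.0, 0.0, 0.0]]
wrist_force: [-0.1, -0.2, 0.2]
width: 0.0944
```

>>> {"name": "step_arm", "arguments": {"deltas": [{"dx": -3, "dy": 0, "dz": 1, "rx": 0, "ry": 0, "rz": 0, "claw": 100}, {"dx": -7, "dy": 0, "dz": 2, "rx": 0, "ry": 0, "rz": 0, "claw": 100}, {"dx": -11, "dy": 0, "dz": 3, "rx": 0, "ry": 0, "rz": 0, "claw": 100}, {"dx": -15, "dy": 0, "dz": 3, "rx": 0, "ry": 0, "rz": 0, "claw": 100}, {"dx": -19, "dy": 0, "dz": 3, "rx": 0, "ry": 0, "rz": 0, "claw": 100}]}}

```text
time: 32.68
tcp_pos: [0.4643, -0.0094, 0.2009]
tool_rot: [[0.002, 0.998, 0.067], [-0.0, 0.067, -0.998], [-1.0, 0.002, 0.0]]
wrist_force: [1.2, 0.6, 0.3]
width: 0.0938
```

>>> {"name": "step_arm", "arguments": {"deltas": [{"dx": -4, "dy": 0, "dz": 0, "rx": 0, "ry": 0, "rz": 0, "claw": 100}, {"dx": -8, "dy": 0, "dz": 0, "rx": 0, "ry": 0, "rz": 0, "claw": 100}, {"dx": -12, "dy": 0, "dz": 0, "rx": 0, "ry": 0, "rz": 0, "claw": 100}, {"dx": -12, "dy": 0, "dz": 0, "rx": 0, "ry": 0, "rz": 0, "claw": 100}, {"dx": -12, "dy": 0, "dz": 0, "rx": 0, "ry": 0, "rz": 0, "claw": 100}]}}

```text
time: 33.1
tcp_pos: [0.3455, -0.0095, 0.2013]
tool_rot: [[0.004, 0.998, 0.066], [-0.0, 0.066, -0.998], [-1.0, 0.004, 0.001]]
wrist_force: [0.8, -0.2, 0.2]
width: 0.0943
```

```bash
python3 m.py square_cell .024 round_cell .024 hex_nut .024 oblong_cell .024 barrel .032; python3 -c "
from h import *
d=viewer.get_image('scene')
cv2.imwrite('pics/fin.png',cv2.resize(d['img'][150:400,60:560,::-1],(800,400),interpolation=cv2.INTER_CUBIC))"
```

```text
top square_cell 0.65 3 ([458.4, -298.2], 2.7, 0.3, 82.6) [ 458.6 -298.2] 1.3
top round_cell 0.72 518 ([471.8, -73.2], 64.1, 62.0, 179.0) [471.9 -74.4] 33.5
top hex_nut 0.57 70 ([473.1, -300.7], 29.6, 27.3, 107.2) [ 472.4 -300.8] 15.0
top oblong_cell 0.69 323 ([483.6, 319.9], 56.6, 35.0, 20.0) [483.3 320.8] 31.4
top barrel 0.69 87 ([472.5, -300.1], 28.4, 26.6, 43.5) [ 472.6 -300.7] 14.6
scene square_cell 0.67 1059 ([655.7, -9.5], 68.3, 65.8, 2.9) [656.7  -9.5] 44.9
scene round_cell 0.75 582 ([472.4, -77.6], 66.5, 66.2, 164.3) [471.8 -77.5] 34.4
scene hex_nut 0.62 368 ([485.1, 120.1], 51.5, 50.6, 100.4) [485.4 121.9] 28.5
scene oblong_cell 0.91 337 ([483.9, 316.1], 57.6, 36.2, 21.5) [485.  315.8] 31.1
scene barrel 0.75 124 ([472.3, -303.3], 28.3, 28.0, 7.7) [ 472.6 -303.6] 15.4
[ 0.34620349 -0.00945332  0.19981528]
```

View pics/fin.png

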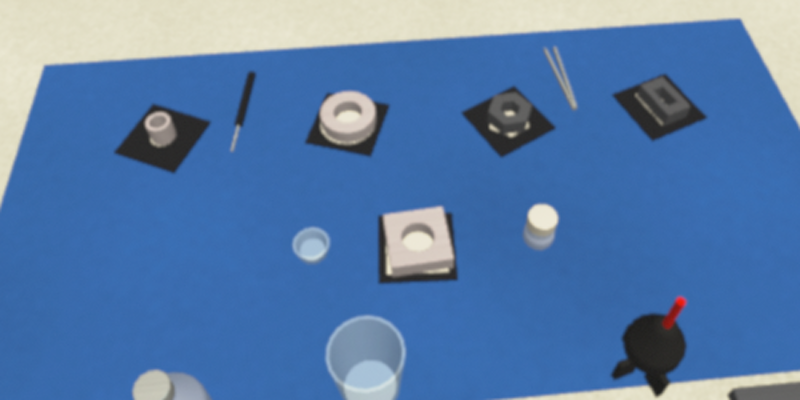

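The overview shows all five parts on their plates, but light slivers show at the front edges. I'll take a closer look before handing in.

```bash
python3 -c "
from h import *
d=viewer.get_image('scene');P=cloud(d);I=d['img']
cv2.imwrite('pics/c.png',cv2.hconcat([cv2.resize(I[y:y+56,x:x+56,::-1],(400,400),interpolation=cv2.INTER_CUBIC) for x,y in((292,272),(350,194))]))
for n in 'square_cell round_cell hex_nut oblong_cell barrel'.split():
  q=P[finder.silhouettes('scene',n)[0]['region'].astype(bool)];print(n,np.round(np.percentile(q[:,2],[5,50,70,80,90])*1e3,1))
for n,x,y in(('sq',.656,-.01),('rd',.473,-.077),('hex',.487,.122),('obl',.482,.316),('sm',.473,-.304)):
  # plane fit of near-top points
  m=(np.hypot(P[...,0]-x,P[...,1]-y)<.035)&(P[...,2]>(.028 if n=='sm' else .02));q=P[m];A=np.c_[q[:,:2]-[x,y],np.ones(len(q))];print(n,len(q),np.round(np.linalg.lstsq(A,q[:,2],rcond=None)[0],4))"
```

```text
square_cell [nan nan nan nan nan]
round_cell [ 7.2 22.5 23.4 23.9 24.5]
hex_nut [nan nan nan nan nan]
oblong_cell [nan nan nan nan nan]
barrel [ 6.7 23.5 29.6 30.7 31.8]
sq 839 [ 0.001  -0.002   0.0235]
rd 561 [-0.0067  0.0003  0.0233]
hex 348 [-0.0038  0.0039  0.0232]
obl 326 [-0.0009  0.0021  0.0229]
sm 105 [-0.0171 -0.0305  0.0309]
```

View pics/c.png

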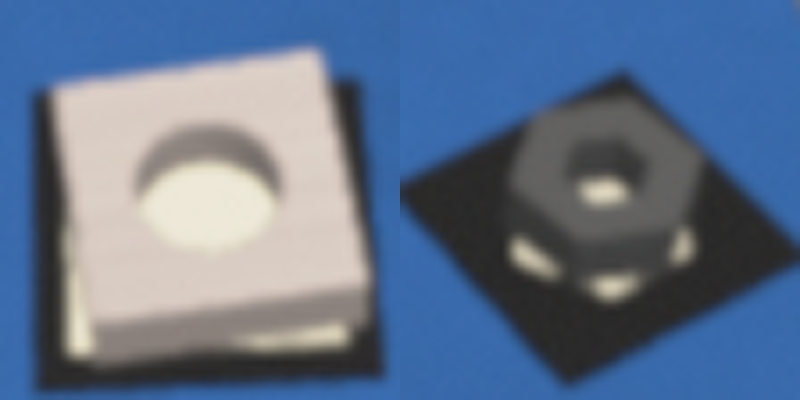

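The close-up shows that the slivers come only from the square and hex parts being turned relative to their inlays. The tops are flat at about 23–24 mm and the parts are centred, so I'm handing in.

```bash
python3 -c "
from cell import ticket;print(ticket.sign_off())"
```

```text
the job is handed in; nothing more can be done
None
```

I took both stacks apart and set all five parts on their own plates. Each was lowered slowly until the wrist force showed contact, then released. The job was handed in at about 33 s of robot time; it reports no verdict.

**Centring:** in the scene camera every part lies within about 3 mm of its inlay centre, against a 10 mm limit. The oblong's long axis was measured at about 20–21.5°, and its inlay is at 20.5°.

**Height and tilt:** tops measured about 23–24 mm (nominal 24). The barrel measured about 31 mm (nominal 32). The four larger parts lie flat. The barrel's fitted slope of about 0.035 rad comes from only 105 noisy points, but is still under the 0.1 limit.

**Checks that disagreed or failed:**
- The two cameras disagree by about 2–4 mm in y, so I used averages for the targets.
- In the last pictures, the top-camera finder mistook the small plate for the square cell and the hex nut, so those two final positions rest on the scene camera alone.
- In the last height check, the figures for the square cell, hex nut and oblong came back empty. A flatness fit on the depth points at each plate covered them instead.
- Pale slivers beside the square and hex parts are only their turn relative to the inlays, which does not matter for those parts.

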